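Clip the hand fork onto the rail ring

ROBOT

A 7-joint arm with a two-finger parallel gripper is mounted at the origin on the work surface. World frame = base frame: x ahead of the robot, y to its left, z up, the work surface at z = 0. Lengths are in m, angles in rad, forces in N, time in s.
With the tool pointing down it reaches from about 0.425 to 1.025 m from the base axis. Payload 3.6 kg.
Tool frame: the origin (TCP) lies midway between the tips of the shut fingers; the grasp point (between the pads) lies 19 mm behind it; z points along the fingers, x is the direction in which the jaws open and shut, and the axes are right-handed (so a half turn about z gives the same grasp; the last joint's range is limited). The gripper opens to 85 mm and grips with 20 to 120 N. Pads are 22 mm wide; open, the fingers measure 114 mm over their backs; the gripper's body (76 mm by 85 mm) begins 54 mm behind the grasp point. The pads swing forward as they close: fully open they stand 13 mm farther back than shut.
Start: joints at [1.105, 0.591, 0.048, 1.609, -0.033, 0.943, -0.034], TCP at [0.263, -0.675, 0.231] pointing down, gripper open.
Joint ranges: [-2.69, 2.69], [-0.47, 2.24], [-1.27, 1.36], [0.19, 2.51], [-1.53, 4.68], [0.08, 2.07], [-3.09, 3.09]. Speed limits (rad/s): [2.57, 2.57, 3.14, 3.14, 3.14, 3.14, 3.14].

INTERFACE

Orientations are given as a rotation vector (axis times angle).
In Python, from plant import bot gives the robot as it stands.
- The arm moves only by the tool jog_arm, never from a script. Its argument "targets" is a list of rows, each an object of numbers: "fingers": the closure in counts, from 0 (fully open) to 255 (shut); "tx", "ty", "tz": the shift along the tool's x, y, z in mm; "spin": the turn about the tool's z in rad. In form: [{"fingers": .., "tx": .., "ty": .., "tz": .., "spin": ..}, ...]. A call has exactly 8 rows; each row shifts and turns the commanded pose from where the row before left it, along the tool's axes as they then stand; what a row does not reach is not made up. A row lasts 1/8 s, in which the tool goes at most 62.5 mm and 10.7 degrees, less where a joint would pass 70% of its speed; a pose out of reach is approached as far as the arm can. A call is refused whole if a number of a shift passes 62.5 or a number of a turn 0.188, either way. A call with a gripper value outside its range is refused whole. The fingers move at their own pace and stop on an object; the grip force is fixed at half the most. Time passes only in rows, so rows that do not move let the fingers close, or fill a call up. It gives the time, the measured TCP pose, the force and the opening at its end, in the units of the state.
- bot.state(): the state, without advancing time (a new reading comes with each control period).
- bot.read_camera(name): name is "scene" or "top"; returns (picture, depth): 384x512x3 uint8, red, green, blue; 384x512 float32, m along the optical axis (not along the pixel's ray), 0 where there is no reading.
- bot.get_calibration(name): a dict with "K" (3x3 intrinsics, pixels), "world_from_camera" (4x4, takes a point from camera to world coordinates). Camera axes: x right, y up, looking along -z (the intrinsics and any distortion apply to the point x, -y, -z); pixel columns grow to the right and rows downward; lengths in m; the calibration is good to about 2 mm. A picture is of the moment at which its call begins. get_calibration takes no time and is no camera call.
- bot.hand_in(): hands the job in, once; it reports no verdict.
Trained networks look in the newest picture that a camera, given by its name, has taken for a name from the list of things; names that differ only in an ending like _2 or _b are one class to them, and where a whole thing is asked for, a point or a joint stands for the part that bears it (a point fixed in the world has none). Each returns a list of dicts, best first, with "p" (0 to 1); they miss things now and then, are a little off and sometimes report something else, mostly with a low value. They report only what shows in the picture. A call takes as long as a camera call. They do not tell look-alikes from the thing itself.
- bot.look_for(label, camera): "xyz" ([x, y, z] in m, in the coordinates of the camera as it stood for that picture, good to about 4 mm: the middle of the surface that is visible of it).
The state is a dict: "time_s": time; "qpos": joint angles; "joint_vel": joint speeds; "effort": joint torques, N m; "tool_pos": TCP position; "orientation": TCP orientation; "contact_force": force on the tool from outside, world axes, zero at the start; "torque": the same for the moment, N m; "opening": finger opening in m.
Only numpy, scipy, OpenCV 4.12 (cv2) and the standard library are available. Lean on these libraries where they do the work, as an engineer would, in place of code of your own. Each camera call takes 0.05 s, during which the arm holds its last target. There are 200 camera calls.

TASK

Take the green hand fork out of its wooden block and put it away on the hook rail: push its snap hook gently onto the steel ring, never forcing it, until the ring is inside and the brass gate has flicked shut behind it. Then leave the fork hanging at rest from the ring by itself, and do not disturb the watering rose, the dish or the jar.

Things in the scene. Friction and masses are not known exactly. Their poses are not given: they have to be found in the camera images.
- fork: Green plastic hand fork, 249 mm tall, 0.12-0.24 kg, upright in the block, tines down, snap hook up. Origin: handle axis, level of tine tips; z up the handle to the hook, +x to the gate side (yaw -1.5 to -1.0: to the robot's right). Tines span y -32..32 at x = 18, up to z = 79; neck to z = 97; square handle 24 x 24 mm, z = 97..183, on x = y = 0: grip it across y. Sizes in mm, fork's frame.
- fork_grip (a point): Middle of the place to grip, inside the handle: (0, 0, 150) mm in the fork's frame, 33 mm below the handle's upper end. Axes as the fork's.
- fork_seat (a point): Where the centre of the ring's bar lies when the fork hangs, under the bow: (11.5, 0, 236.5) mm in the fork's frame, axes as the fork's. The hook is 8 mm round steel in the x-z plane: back at x = 0, z = 188..233; half-round bow, mean radius 11.5, about (11.5, 0, 233), top at 249; nose at x = 23 down to z = 225; foot at z = 188. Inside width 15 mm (x = 4..19).
- fork_mouth (a point): Outer face of the shut gate, 7 mm below the end of the nose: (26, 0, 218) mm in the fork's frame, axes as the fork's. The ring's bar should first touch here. With the gate pushed to its stop here, the bar has about 2 mm to spare inside the nose; lowering the hook then takes it some 18 mm up into the bow, and the gate flicks shut below it.
- gate (a joint): Angle of the brass spring gate that closes the hook's open side: 0 shut (standing straight up), swings inwards only, to a stop at 0.63 rad where its tip meets the hook's back. The spring always shuts it: pressing near the tip takes about 2 N to start, 4 N at the stop. It stays open while the ring's bar lies beside it. Over 15 N against the ring would bend the hook.
- gate_tip (a point): Free end of the gate, a 6 mm round bar 30 mm long from its hinge at (23, 0, 193) mm in the fork's frame; shut, the tip lies 2 mm below the nose.
- rail: Fixed hook rail: pine batten 500 mm long (along y), 22 mm thick, at x = 80, z = 340..384 mm, on posts at x = 108, y = -225 and 225. Origin on the shelf below the root of the ring; +x to the robot's right (world yaw -1.5 to -1.15), +y to the far end, z up. A steel arm 22 mm wide, z = 340..346, juts from the batten to x = -11 and carries the ring; behind the batten hang two J hooks.
- block: Fixed pine tool block 46 x 104 x 52 mm (its x, y, z), origin under its centre, holding the fork. Slot in its top 12 x 66 mm, 40 mm deep (floor 12 mm above the shelf), for the tines: the fork may lean a few degrees in it and is lifted straight up out of it.
- rose (a joint): Swing of the aluminium watering rose about the J hook on which it hangs, rad, 0 hanging straight down.
- rose_body (a point): Centre of the rose's widest part (68 mm diameter), 95 mm below its hook on the batten's +x side, at y = -135 in the rail's frame; the rose reaches down to 249 mm above the shelf.
- dish: Blue ceramic bird bath dish, 160 mm diameter, 38 mm high, 0.55 kg, standing on the shelf behind the rail (+x side). Origin under its centre.
- jar: Lidded glass jar, 72 mm diameter, 115 mm high, standing on the shelf beside the dish. Origin under its centre.
- eye_root (a point): Where the shank of the steel ring leaves the arm's underside, 340 mm above the shelf; axes as the rail's. Ring: 8 mm round bar, inner diameter 44, outer 60 mm, in the rail's y-z plane. The middle of its lowest bar, which runs along y, is 58 to 60 mm below. The shank got bent: that bar lies up to 15 mm short of or beyond the root along the rail's x, not measured. It does not give.
Things that resemble listed ones, but are neither listed nor needed, are in the scene too. Of the things like the fork, leave any that is purple or red; of the rest the larger one is meant.

How it is judged:
On the way, in this order (a step that is already met when the one before it is completed fails the run):
1. the fork has been lifted clear of the block (z of fork in the frame of block above 0.054 m), for 0.1 s.
2. the ring has pressed the gate open (value of joint gate above 0.35 rad and contact force between fork and rail above 1 N and distance between fork_mouth and eye_root below 0.08 m), for 0.1 s.
At the end, for the whole second after the job is handed in: The fork hangs from the ring by its hook: seat 268 to 292 mm above the shelf, within 22 mm of the eye's root along the rail's x and 20 mm along its y; gate shut (below 0.08 rad); fork upright within 0.25 rad, below 0.1 m/s, its weight on the ring (z of fork_seat in the frame of rail between 0.268 and 0.292 m and x of fork_seat in the frame of rail between -0.022 and 0.022 m and y of fork_seat in the frame of rail between -0.02 and 0.02 m and value of joint gate below 0.08 rad and angle between fork's own z axis and vertical below 0.25 rad and linear speed of fork below 0.1 m/s and contact force between fork and rail above 0.3 N); the robot touches nothing.
It fails at once if the hook is forced: more than 15 N between the fork and the rail or ring (contact force between fork and rail above 15 N).
It fails at once if the rose is knocked (swings more than 0.35 rad) (value of joint rose above 0.35 rad or value of joint rose below -0.35 rad).
It fails at once if the dish is shifted more than 15 mm or tipped (distance of dish from where it was at the start of the episode above 0.015 m or angle between dish's own z axis and vertical above 0.2 rad).
It fails at once if the jar is shifted more than 15 mm or tipped (distance of jar from where it was at the start of the episode above 0.015 m or angle between jar's own z axis and vertical above 0.2 rad).
It fails at once if the fork is dropped on the shelf (angle between fork's own z axis and vertical above 1 rad).
It also fails if it takes over 51 s, if anything falls off the work surface, if the arm or the gripper's body presses on something with over 40 N, if the wrist force passes 120 N, or if a joint passes its speed limit or range.

## Working session

There is one attempt and no reset: what is moved stays moved. The work goes in short steps, Python scripts to look and compute and a tool call to move; the robot and the scene stay as the last step left them, time stands still between calls to the robot, and variables do not carry over. Pictures are saved under pics/ and viewed, about 8 in all and at most 12, crops included, and the job is handed in when it is done.

Besides the shell and the picture viewer there is one more tool, called after "Emit:" by a JSON object that holds its "name" and its "arguments". jog_arm: Moves the arm, as the interface text tells. Its arguments: {"type":"object","properties":{"targets":{"type":"array"}},"required":["targets"]}

```bash
ls; mkdir -p pics
cat > h.py <<'E'
import numpy as np, cv2
from plant import bot
from scipy.spatial.transform import Rotation as R
def cloud(n,d):
    c=bot.get_calibration(n);K=c["K"];T=np.array(c["world_from_camera"]);K=np.array(K)
    v,u=np.mgrid[:d.shape[0],:d.shape[1]]
    p=np.stack([(u-K[0,2])/K[0,0]*d,-(v-K[1,2])/K[1,1]*d,-d],-1)
    return p@T[:3,:3].T+T[:3,3]
def proj(n,p):
    c=bot.get_calibration(n);K=np.array(c["K"]);T=np.array(c["world_from_camera"])
    q=(np.atleast_2d(p)-T[:3,3])@T[:3,:3];
    return np.c_[K[0,2]-K[0,0]*q[:,0]/q[:,2],K[1,2]+K[1,1]*q[:,1]/q[:,2]]
def cam2w(n,x):
    T=np.array(bot.get_calibration(n)["world_from_camera"]);return T[:3,:3]@x+T[:3,3]
E
python3 - <<'E'
from h import *
for n in("scene","top"):
    im,d=bot.read_camera(n);np.savez(f"{n}0.npz",im=im,d=d)
    cv2.imwrite(f"pics/{n}0.png",im[...,::-1])
    c=bot.get_calibration(n);print(n,np.round(c["K"],1).tolist(),np.round(c["world_from_camera"],3).tolist(),[k for k in c])
    for l in("fork","rail","block","rose","dish","jar"):
        for r in bot.look_for(l,n)[:3]:
            w=cam2w(n,r["xyz"]);print(l,round(r["p"],2),np.round(w,3),np.round(proj(n,w)[0]))
s=bot.state();print(s)
print(R.from_rotvec(s["orientation"]).as_matrix().round(3))
E
```

```text
pics
scene [[457.6, 0.0, 248.8], [0.0, 457.6, 191.8], [0.0, 0.0, 1.0]] [[-0.466, -0.599, 0.651, 1.409], [0.885, -0.319, 0.339, 0.431], [0.005, 0.734, 0.679, 1.11], [0.0, 0.0, 0.0, 1.0]] ['K', 'world_from_camera']
fork 0.92 [0.33  0.001 0.018] [282. 197.]
fork 0.87 [0.483 0.207 0.16 ] [328. 216.]
fork 0.8 [0.706 0.114 0.016] [264. 290.]
rail 0.81 [ 0.756 -0.095  0.317] [183. 201.]
block 0.81 [0.522 0.197 0.052] [316. 249.]
rose 0.61 [ 0.497 -0.244  0.29 ] [190. 139.]
rose 0.16 [0.489 0.205 0.165] [327. 216.]
dish 0.98 [ 0.476 -0.258  0.025] [197. 197.]
jar 0.84 [ 0.67  -0.266  0.085] [159. 220.]
top [[383.6, 0.0, 246.4], [0.0, 383.6, 182.5], [0.0, 0.0, 1.0]] [[0.026, 0.986, -0.164, 0.361], [-1.0, 0.028, 0.007, 0.006], [0.011, 0.163, 0.986, 1.247], [0.0, 0.0, 0.0, 1.0]] ['K', 'world_from_camera']
fork 0.75 [0.428 0.354 0.021] [133. 222.]
fork 0.7 [0.323 0.002 0.03 ] [243. 258.]
fork 0.68 [0.687 0.113 0.023] [212. 145.]
rail 0.87 [ 0.574 -0.139  0.373] [307. 155.]
rail 0.42 [0.474 0.182 0.05 ] [187. 208.]
block 0.78 [0.472 0.184 0.051] [186. 208.]
rose 0.69 [ 0.486 -0.249  0.276] [343. 
[... 259 characters left out ...]
45278, -0.03330134,
        0.94270074, -0.03368937]), 'joint_vel': array([-8.57869926e-05, -1.26888087e-03,  4.36009107e-04, -6.26197228e-05,
       -5.09710289e-04,  6.88136015e-04, -1.39336212e-03]), 'effort': array([ 3.37258616e-04, -5.48457634e+01,  1.54562082e+00, -1.98490369e+01,
        9.30539769e-03,  1.42771762e-03, -6.39879190e-06]), 'tool_pos': array([ 0.26340524, -0.67549224,  0.23134471]), 'orientation': array([ 2.59374833e+00, -1.77248273e+00,  8.74330862e-05]), 'contact_force': array([0.41531467, 1.37579235, 0.21249411]), 'torque': array([0.00538576, 0.03209396, 0.00709973]), 'opening': 0.0855281379068}
[[ 0.363 -0.932  0.   ]
 [-0.932 -0.363 -0.   ]
 [ 0.     0.    -1.   ]]
```

View both.

View pics/scene0.png

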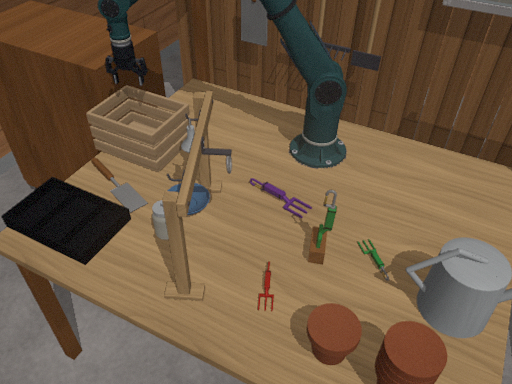

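View pics/top0.png

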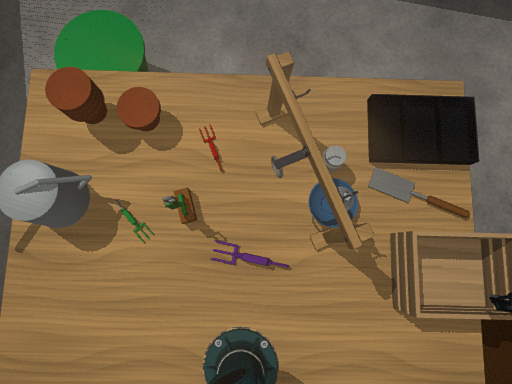

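The scene view shows the upright green fork at (330,215) in its block at (318,245). The ring hangs at (228,160) under the arm, and the purple, red and small green forks lie flat. The top view has the block at (186,205), the arm at (290,160) and the rose over the dish at (340,200).

Next I'll measure the fork, block, batten and ring accurately.

```bash
cat > m.py <<'E'
from h import *
S=np.load("scene0.npz");P=cloud("scene",S["d"]);T=np.load("top0.npz");Q=cloud("top",T["d"])
def near(P,d,lo,hi):
    return (d>0)&np.all((P>lo)&(P<hi),-1)
hs=lambda im:cv2.cvtColor(im,cv2.COLOR_RGB2HSV)
for n,P_,D in(("scene",P,S),("top",Q,T)):
    H=hs(D["im"])
    m=near(P_,D["d"],[.35,.08,.055],[.62,.32,.4])
    g=m&(H[...,0]>45)&(H[...,0]<80)&(H[...,1]>120)
    print(n,"fork green",g.sum())
    for z in np.arange(.06,.29,.015):
        k=g&(abs(P_[...,2]-z)<.0075); o=m&~g&(abs(P_[...,2]-z)<.0075)
        print(round(z,3),k.sum(),P_[k].mean(0).round(4) if k.any() else "",o.sum(),P_[o].mean(0).round(4) if o.any() else "")
    b=near(P_,D["d"],[.4,.1,.046],[.6,.3,.057])&~g&(H[...,1]>80)
    r=cv2.minAreaRect((P_[b][:,:2]*1000).astype(np.float32));print("blocktop",b.sum(),r)
    t=near(P_,D["d"],[.2,-.5,.376],[1.2,.2,.392])&(H[...,1]>60)
    r=cv2.minAreaRect((P_[t][:,:2]*1000).astype(np.float32));print("batten top",t.sum(),r,cv2.boxPoints(r).round())
    np.save(n+"_P.npy",P_)
E
python3 m.py
python3 - <<'E'
import cv2
im=cv2.imread("pics/scene0.png")
a=cv2.resize(im[120:200,160:260],None,fx=4,fy=4,interpolation=cv2.INTER_CUBIC)
b=cv2.resize(im[180:270,285:365],None,fx=4,fy=3.5555,interpolation=cv2.INTER_CUBIC)
cv2.imwrite("pics/crop0.png",cv2.hconcat([a,b]))
E
```

```text
scene fork green 207
0.06 8 [0.5148 0.2007 0.0606] 44 [0.492  0.1893 0.0566]
0.075 12 [0.5146 0.1997 0.0742] 2 [0.5138 0.1946 0.0789]
0.09 49 [0.4943 0.1949 0.0914] 15 [0.4777 0.1863 0.0901]
0.105 18 [0.4883 0.2007 0.1034] 7 [0.4838 0.201  0.107 ]
0.12 9 [0.4891 0.2137 0.1207] 16 [0.4902 0.2127 0.1211]
0.135 27 [0.4886 0.2143 0.1347] 6 [0.4889 0.2031 0.1335]
0.15 21 [0.4896 0.2144 0.1499] 11 [0.4878 0.2067 0.1502]
0.165 27 [0.4892 0.2148 0.165 ] 9 [0.4877 0.2093 0.1687]
0.18 19 [0.4886 0.2164 0.1795] 12 [0.4869 0.2101 0.1812]
0.195 17 [0.4873 0.2142 0.1941] 41 [0.4826 0.2126 0.1963]
0.21 0  35 [0.4832 0.2023 0.2075]
0.225 0  18 [0.483  0.2037 0.2249]
0.24 0  23 [0.4824 0.2035 0.24  ]
0.255 0  33 [0.4827 0.2038 0.2554]
0.27 0  1 [0.4863 0.201  0.2636]
0.285 0  0 
blocktop 292 ((486.38861083984375, 189.71421813964844), (107.00404357910156, 45.91199493408203), 16.362899780273438)
batten top 1301 ((600.275634765625, -164.6555633544922), (504.1275634765625, 60.00795364379883), 23.637605667114258) [[ 357. -238.]
 [ 381. -293.]
 [ 843.  -91.]
 [ 819.  -36.]]
top fork green 111
0.06 1 [0.453
[... 279 characters left out ...]
 [0.4723 0.2046 0.1349]
0.15 7 [0.4672 0.2059 0.1519] 3 [0.4783 0.2    0.1505]
0.165 3 [0.4672 0.2046 0.1639] 6 [0.4709 0.2052 0.1642]
0.18 2 [0.4655 0.2089 0.1786] 8 [0.4718 0.2024 0.178 ]
0.195 16 [0.4692 0.2106 0.1959] 30 [0.4733 0.2094 0.1973]
0.21 0  20 [0.4802 0.2004 0.2057]
0.225 0  6 [0.4781 0.2008 0.2239]
0.24 0  8 [0.4783 0.2017 0.2397]
0.255 0  33 [0.4795 0.203  0.2565]
0.27 0  0 
0.285 0  0 
blocktop 331 ((483.2894592285156, 190.75714111328125), (104.0390853881836, 45.95509338378906), 16.445432662963867)
batten top 2508 ((598.933349609375, -163.96043395996094), (499.5337829589844, 61.199913024902344), 24.07595443725586) [[ 358. -238.]
 [ 383. -294.]
 [ 839.  -90.]
 [ 814.  -34.]]
```

View pics/crop0.png

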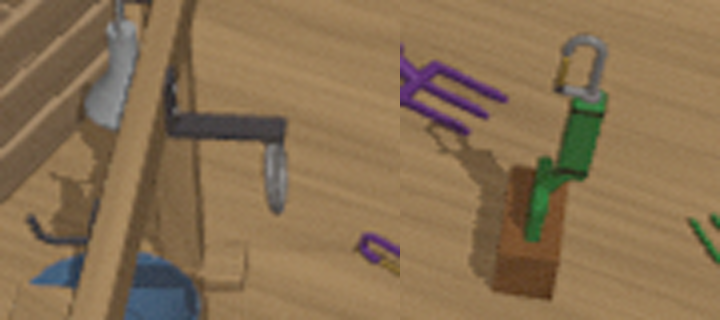

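Emit:
{"name": "jog_arm", "arguments": {"targets": [{"fingers": 0,"tx": 0,"ty": 0,"tz": -62,"spin": 0},{"fingers": 0,"tx": 0,"ty": 0,"tz": -62,"spin": 0},{"fingers": 0,"tx": 0,"ty": 0,"tz": -62,"spin": 0},{"fingers": 0,"tx": 0,"ty": 0,"tz": -62,"spin": 0},{"fingers": 0,"tx": 0,"ty": 0,"tz": -62,"spin": 0},{"fingers": 0,"tx": 0,"ty": 0,"tz": -62,"spin": 0},{"fingers": 0,"tx": 0,"ty": 0,"tz": -62,"spin": 0},{"fingers": 0,"tx": 0,"ty": 0,"tz": -62,"spin": 0}]}}

```text
time_s: 1.7
tool_pos: [0.263, -0.6746, 0.7301]
orientation: [2.593, -1.772, 0.002]
contact_force: [0.2, -1.7, 1.5]
opening: 0.0858
```

The tool only jogs with a spin about its own axis, and a downward tool would strike the hook. At the start azimuth (-69°) the outward direction matches the fork's +x, so I'll see how the arm behaves near the edge of its reach.

Emit:
{"name": "jog_arm", "arguments": {"targets": [{"fingers": 0,"tx": 0,"ty": 0,"tz": -62,"spin": -0.187},{"fingers": 0,"tx": 0,"ty": 0,"tz": -62,"spin": -0.187},{"fingers": 0,"tx": 0,"ty": 0,"tz": -62,"spin": -0.187},{"fingers": 0,"tx": 0,"ty": 0,"tz": -62,"spin": -0.187},{"fingers": 0,"tx": 0,"ty": 0,"tz": -62,"spin": -0.187},{"fingers": 0,"tx": 0,"ty": 0,"tz": -62,"spin": -0.187},{"fingers": 0,"tx": 0,"ty": 0,"tz": -62,"spin": -0.187},{"fingers": 0,"tx": 0,"ty": 0,"tz": -62,"spin": -0.187}]}}

```text
time_s: 2.7
tool_pos: [0.2033, -0.5219, 0.9472]
orientation: [2.801, 0.428, 0.1]
contact_force: [-0.1, -0.4, 0.6]
opening: 0.0854
```

Run:
```python
from h import *
s=bot.state();print(s["qpos"].round(3),s["tool_pos"]);print(R.from_rotvec(s["orientation"]).as_matrix().round(3))
```

```text
[ 0.913  0.241  0.388  0.526 -0.132  2.074  1.497] [ 0.20331095 -0.52191659  0.94719807]
[[ 0.953  0.281  0.113]
 [ 0.302 -0.909 -0.287]
 [ 0.022  0.308 -0.951]]
```

The tilt comes as expected: 18° outward, with q6 at its limit. I'll check whether pushing along tool +y builds it up.

Emit:
{"name": "jog_arm", "arguments": {"targets": [{"fingers": 0,"tx": 0,"ty": 62,"tz": 0,"spin": 0},{"fingers": 0,"tx": 0,"ty": 62,"tz": 0,"spin": 0},{"fingers": 0,"tx": 0,"ty": 62,"tz": 0,"spin": 0},{"fingers": 0,"tx": 0,"ty": 62,"tz": 0,"spin": 0},{"fingers": 0,"tx": 0,"ty": 62,"tz": 0,"spin": 0},{"fingers": 0,"tx": 0,"ty": 62,"tz": 0,"spin": 0},{"fingers": 0,"tx": 0,"ty": 62,"tz": 0,"spin": 0},{"fingers": 0,"tx": 0,"ty": 62,"tz": 0,"spin": 0}]}}

```text
time_s: 3.7
tool_pos: [0.2222, -0.7557, 0.8805]
orientation: [2.686, 0.431, 0.441]
contact_force: [32.2, 10.9, 8.6]
opening: 0.0855
```

```bash
cat > st.py <<'E'
from h import *
s=bot.state();print(s["time_s"],s["qpos"].round(3),s["tool_pos"].round(4));print(R.from_rotvec(s["orientation"]).as_matrix().round(3))
E
python3 st.py
```

```text
3.7 [ 1.234  0.659  1.364  0.191 -1.534  2.024  1.593] [ 0.2222 -0.7557  0.8805]
[[ 0.904  0.233  0.359]
 [ 0.354 -0.879 -0.319]
 [ 0.242  0.415 -0.877]]
```

Emit:
{"name": "jog_arm", "arguments": {"targets": [{"fingers": 0,"tx": 0,"ty": -40,"tz": 20,"spin": 0},{"fingers": 0,"tx": 0,"ty": -40,"tz": 20,"spin": 0},{"fingers": 0,"tx": 0,"ty": -40,"tz": 20,"spin": 0},{"fingers": 0,"tx": 0,"ty": -40,"tz": 20,"spin": 0},{"fingers": 0,"tx": 0,"ty": -40,"tz": 20,"spin": 0},{"fingers": 0,"tx": 0,"ty": -40,"tz": 20,"spin": 0},{"fingers": 0,"tx": 0,"ty": 0,"tz": 0,"spin": 0},{"fingers": 0,"tx": 0,"ty": 0,"tz": 0,"spin": 0}]}}

```text
time_s: 4.7
tool_pos: [0.2187, -0.605, 0.7056]
orientation: [2.653, 0.42, 0.451]
contact_force: [-0.6, 0.7, 0.3]
opening: 0.0856
```

```bash
python3 st.py
```

```text
4.7 [ 0.168  0.157  1.348  1.41  -0.519  1.303  1.835] [ 0.2187 -0.605   0.7056]
[[ 0.902  0.22   0.371]
 [ 0.355 -0.868 -0.346]
 [ 0.246  0.444 -0.861]]
```

The tilt persists, because the commanded pose is re-based on what was reached. I'll fit the arm's kinematics so I can plan how much tilt each push gives.

```bash
cat > kin.py <<'E'
from h import *
from scipy.optimize import least_squares
D=[([1.10549668,.59116598,.04839844,1.60845278,-.03330134,.94270074,-.03368937],[.26340524,-.67549224,.23134471],[2.59374833,-1.77248273,8.7e-5])]
QS=[([0.913,0.241,0.388,0.526,-0.132,2.074,1.497],[.20331,-.52192,.9472],[[.953,.281,.113],[.302,-.909,-.287],[.022,.308,-.951]]),
([1.234,0.659,1.364,0.191,-1.534,2.024,1.593],[.2222,-.7557,.8805],[[.904,.233,.359],[.354,-.879,-.319],[.242,.415,-.877]]),
([0.168,0.157,1.348,1.41,-0.519,1.303,1.835],[.2187,-.605,.7056],[[.902,.22,.371],[.355,-.868,-.346],[.246,.444,-.861]])]
D=[(np.array(q),np.array(p),R.from_rotvec(r)) for q,p,r in D]+[(np.array(q),np.array(p),R.from_matrix(m)) for q,p,m in QS]
def fk(q,x,s):
    b,h,L1,L2,L3,a3,a4,o7,e1,e2=x
    ez=np.array([0,0,1.]);A=R.from_euler
    M=A("z",b+s[0]*q[0]);p=np.array([0,0,h])+M.apply([e1,0,0])
    M=M*A("y",q[1]);M=M*A("z",s[1]*q[2]);p=p+M.apply([a3,0,L1])
    M=M*A("y",q[3]);M=M*A("z",s[2]*q[4]);p=p+M.apply([a4,0,L2])
    M=M*A("y",q[5]);p=p+M.apply([e2,0,L3]);M=M*A("z",s[3]*q[6]+o7)
    return p,M
def res(x,s):
    return np.concatenate([np.r_[(lambda pm:np.r_[pm[0]-p,.3*(m.inv()*pm[1]).as_rotvec()])(fk(q,x,s))] for q,p,m in D])
if __name__=="__main__":
    import itertools
    out=[]
    for s in itertools.product([1,-1],repeat=4):
      for b in(0,-1,1,3):
       for o in(0,1.57,3.1,-1.57):
        r=least_squares(res,[b,.35,.4,.4,.25,0,0,o,0,0],args=(s,),max_nfev=100);out.append((r.cost,s,r.x))
    out.sort(key=lambda t:t[0])
    for c,s,x in out[:3]:print(c,s,x.round(4))
    c,s,x=out[0];print(res(x,s).reshape(-1,6).round(4));np.savez("kin.npz",x=x,s=s)
E
python3 kin.py
```

```text
0.0002381907739667079 (-1, -1, -1, -1) [-0.0591  0.358   0.5531  0.4714  0.3321 -0.0174 -0.0206  3.0868  0.0178
 -0.0177]
0.00023819077396671087 (-1, -1, -1, -1) [-0.0591  0.358   0.5531  0.4714  0.3321 -0.0174 -0.0206 -3.1964  0.0178
 -0.0177]
0.00023819077396671246 (-1, -1, -1, -1) [-0.0591  0.358   0.5531  0.4714  0.3321 -0.0174 -0.0206 -3.1964  0.0178
 -0.0177]
[[ 0.0002  0.0026  0.0032 -0.     -0.      0.0013]
 [ 0.011   0.0091 -0.0009 -0.0002 -0.0054  0.0006]
 [-0.0033 -0.0046  0.0003 -0.0041 -0.0074 -0.0007]
 [-0.001  -0.0052 -0.0026 -0.0043 -0.0079 -0.0012]]
```

```bash
cat > sim.py <<'E'
from kin import *
k=np.load("kin.npz");X=k["x"];Sg=k["s"]
LO=np.array([-2.69,-.47,-1.27,.19,-1.53,.08,-3.09]);HI=np.array([2.69,2.24,1.36,2.51,4.68,2.07,3.09])
VM=np.array([2.57,2.57,3.14,3.14,3.14,3.14,3.14])*.7/8
def row(q,dt,spin,w,reg=.01,frac=1.):
    p,M=fk(q,X,Sg);tp=p+M.apply(np.array(dt)/1000);tm=M*R.from_euler("z",spin)
    f=lambda y:(lambda pm:np.r_[pm[0]-tp,w*(pm[1].inv()*tm).as_rotvec(),reg*(y-q)])(fk(y,X,Sg))
    lo=np.maximum(LO,q-VM)-1e-9;hi=np.minimum(HI,q+VM)+1e-9
    q0=np.clip(q,LO,HI)
    return least_squares(f,np.clip(q0,lo+1e-7,hi-1e-7),bounds=(lo,hi),max_nfev=60).x
def run(q,rows,w,reg=.01):
    for r in rows:q=row(q,r[:3],r[3],w,reg)
    return q
def show(q):
    p,M=fk(q,X,Sg);z=M.as_matrix()[:,2];x=M.as_matrix()[:,0]
    return p.round(3),"tilt",round(np.degrees(np.arccos(-z[2])),1),"az",round(np.degrees(np.arctan2(z[1],z[0])),1),"xjaw",x.round(2),"q",q.round(2)
E
python3 - <<'E'
from sim import *
for w in(.05,.15,.3,.6):
  for reg in(.002,.02):
    q=D[0][0]
    q=run(q,[(0,0,-62,0)]*8,w,reg);q=run(q,[(0,0,-62,-.187)]*8,w,reg);print(w,reg,*show(q))
    q=run(D[1][0],[(0,62,0,0)]*8,w,reg);print("   ",*show(q))
print("meas",*show(D[1][0]));print("meas",*show(D[2][0]))
E
```

```text
0.05 0.002 [ 0.192 -0.49   1.161] tilt 52.0 az -68.6 xjaw [0.95 0.32 0.07] q [ 1.15  0.18 -0.04  0.19  0.03  1.86  1.43]
    [ 0.299 -0.813  1.273] tilt 92.9 az -69.9 xjaw [0.94 0.35 0.05] q [ 1.16  0.48  0.02  0.19 -0.01  0.85  1.47]
0.05 0.02 [ 0.175 -0.438  1.163] tilt 50.2 az -68.6 xjaw [0.96 0.19 0.21] q [ 1.15  0.13 -0.08  0.19  0.06  1.94  1.23]
    [ 0.304 -0.808  1.273] tilt 92.8 az -71.4 xjaw [0.95 0.32 0.01] q [ 1.09  0.48  0.33  0.19 -0.25  0.86  1.51]
0.15 0.002 [ 0.193 -0.492  1.129] tilt 46.3 az -68.6 xjaw [0.95 0.31 0.06] q [ 1.14  0.21 -0.01  0.19  0.    1.94  1.43]
    [ 0.299 -0.817  1.194] tilt 79.8 az -69.9 xjaw [0.94 0.33 0.05] q [ 1.16  0.49  0.    0.19 -0.    1.07  1.47]
0.15 0.02 [ 0.19  -0.487  1.131] tilt 46.2 az -68.2 xjaw [0.95 0.3  0.08] q [ 1.17  0.2  -0.08  0.19  0.05  1.94  1.4 ]
    [ 0.3   -0.816  1.193] tilt 79.6 az -70.3 xjaw [0.94 0.33 0.04] q [ 1.12  0.49  0.24  0.19 -0.21  1.08  1.5 ]
0.3 0.002 [ 0.197 -0.503  1.065] tilt 34.8 az -68.6 xjaw [0.95 0.3  0.05] q [ 1.14  0.26 -0.    0.2   0.    2.07  1.44]
    [ 0.297 -0.814  1.049] tilt 57.4 az -7
[... 287 characters left out ...]
.42  1.48]
0.6 0.002 [ 0.203 -0.519  0.951] tilt 18.6 az -68.6 xjaw [0.96 0.29 0.03] q [ 1.14  0.23 -0.    0.51  0.    2.07  1.44]
    [ 0.288 -0.794  0.893] tilt 33.2 az -70.8 xjaw [0.95 0.3  0.02] q [1.16 0.61 0.01 0.19 0.   1.76 1.47]
0.6 0.02 [ 0.204 -0.518  0.951] tilt 18.6 az -68.4 xjaw [0.96 0.29 0.03] q [ 1.15  0.23 -0.02  0.51  0.01  2.07  1.43]
    [ 0.288 -0.793  0.893] tilt 33.1 az -70.9 xjaw [0.95 0.3  0.02] q [ 1.15  0.61  0.07  0.19 -0.06  1.76  1.48]
meas [ 0.214 -0.513  0.946] tilt 18.0 az -71.8 xjaw [0.96 0.29 0.01] q [ 0.91  0.24  0.39  0.53 -0.13  2.07  1.5 ]
meas [ 0.219 -0.76   0.881] tilt 28.7 az -45.0 xjaw [0.91 0.35 0.22] q [ 1.23  0.66  1.36  0.19 -1.53  2.02  1.59]
```

```bash
cat > ring.py <<'E'
from h import *
yaw=np.radians(24.0-90);o=np.array([.558,-.073]);Rm=np.array([[np.cos(yaw),np.sin(yaw)],[-np.sin(yaw),np.cos(yaw)]])
def torail(P):
    q=np.array(P,float).copy();q[...,:2]=(q[...,:2]-o)@Rm.T;return q
def toworld(p):
    p=np.array(p,float);return np.r_[Rm.T@p[:2]+o,p[2]]
def ringstat(n,d):
    P=torail(cloud(n,d))
    t=(d>0)&(abs(P[...,2]-.384)<.006)&(abs(P[...,0]-.08)<.04)
    print(n,"batten x",np.percentile(P[t][:,0],[2,50,98]).round(4),"y",np.percentile(P[t][:,1],[.5,99.5]).round(3))
    a=(d>0)&(abs(P[...,2]-.345)<.006)&(abs(P[...,0]-.02)<.04)&(abs(P[...,1])<.03)
    print(" arm x",np.percentile(P[a][:,0],[1,99]).round(4),"y",np.percentile(P[a][:,1],[3,97]).round(4),a.sum())
    for z in np.arange(.275,.336,.012):
        m=(d>0)&(abs(P[...,2]-z)<.006)&(abs(P[...,0])<.05)&(abs(P[...,1])<.045)
        if m.sum():print("  z",z.round(3),m.sum(),"x",np.percentile(P[m][:,0],[5,50,95]).round(4),"y",np.percentile(P[m][:,1],[5,50,95]).round(4))
E
python3 - <<'E'
from ring import *
for n in("scene","top"):ringstat(n,np.load(n+"0.npz")["d"])
from sim import *
print(toworld([0,0,.282]))
def ik(p,az,tilt,q0s):
    a=np.radians(az);t=np.radians(tilt);z=np.array([np.sin(t)*np.cos(a),np.sin(t)*np.sin(a),-np.cos(t)])
    x=np.array([-np.sin(a),np.cos(a),0]);best=None
    for sg in(1,-1):
        M=R.from_matrix(np.c_[sg*x,np.cross(z,sg*x),z]);tp=np.array(p)+z*.019
        for q0 in q0s:
            r=least_squares(lambda y:(lambda pm:np.r_[pm[0]-tp,.6*(pm[1].inv()*M).as_rotvec(),.005*(y-(LO+HI)/2)/(HI-LO)])(fk(y,X,Sg)),q0,bounds=(LO,HI),max_nfev=100)
            if best is None or r.cost<best[0]:best=(r.cost,sg,r.x)
    pm=fk(best[2],X,Sg);return best[0].round(6),best[1],best[2].round(2),np.linalg.norm(pm[0]-tp).round(4)
rng=np.random.default_rng(0);q0s=[rng.uniform(LO+.05,HI-.05) for _ in range(8)]+[np.array([.168,.157,1.3,1.41,-.519,1.303,1.8])]
for tilt in(45,60,75):
  for nm,p in(("fork",[.477,.207,.162]),("lift",[.477,.207,.24]),("pre",[.52,.03,.21]),("ring",[.545,-.05,.2])):
    print(tilt,nm,*ik(p,-72,tilt,q0s))
E
```

```text
scene batten x [0.0754 0.0877 0.1171] y [-0.24   0.251]
 arm x [-0.0037  0.0597] y [-0.0107  0.0133] 163
  z 0.287 24 x [-0.0027 -0.0001  0.0038] y [-0.0153 -0.0073  0.0214]
  z 0.299 19 x [-0.0015  0.0014  0.0044] y [-0.0231 -0.0158  0.0284]
  z 0.311 17 x [0.001  0.0039 0.0069] y [-0.0242  0.0265  0.0314]
  z 0.323 16 x [0.0017 0.0044 0.0076] y [0.0156 0.0243 0.028 ]
  z 0.335 20 x [-0.0027  0.005   0.0468] y [0.004  0.009  0.0202]
top batten x [0.0744 0.0861 0.1162] y [-0.246  0.246]
 arm x [-0.0053  0.0591] y [-0.0104  0.0108] 254
  z 0.275 2 x [-0.0003 -0.      0.0002] y [-0.0051  0.0002  0.0054]
  z 0.287 44 x [-0.0041 -0.0013  0.0027] y [-0.0161  0.0018  0.0194]
  z 0.299 12 x [-0.0023 -0.0013  0.0009] y [-0.0234  0.0205  0.0277]
  z 0.311 11 x [-0.0013 -0.0002  0.0027] y [-0.0283 -0.024   0.027 ]
  z 0.323 25 x [-0.0002  0.0036  0.0077] y [-0.0249 -0.0163  0.0246]
  z 0.335 20 x [0.0004 0.0041 0.0457] y [-0.0163 -0.0102  0.0179]
[ 0.558 -0.073  0.282]
45 fork 2e-06 1 [-0.76  0.66 -0.08  2.    0.85  1.1  -1.16] 0.0
45 lift 2e-06 1 [-0.79  0.53 -0.04  1.99  0.78  1.18 -1.03] 0.0
45 pre 2e-06 1 [-0.41  0.5  -0.11  2.15  1.07  1.   -1.04] 0.0
45 ring 2e-06 1 [-0.22  0.52 -0.14  2.16  1.22  0.93 -1.03] 0.0
60 fork 2e-06 1 [-0.94  0.79  0.06  1.94  0.88  1.25 -1.23] 0.0
60 lift 2e-06 1 [-0.96  0.66  0.08  1.94  0.84  1.33 -1.12] 0.0
60 pre 2e-06 1 [-0.61  0.63  0.02  2.13  1.16  1.16 -1.21] 0.0
60 ring 2e-06 1 [-0.42  0.64 -0.    2.16  1.33  1.1  -1.24] 0.0
75 fork 2e-06 1 [-1.08  0.94  0.19  1.88  0.87  1.39 -1.26] 0.0
75 lift 2e-06 1 [-1.1   0.81  0.22  1.9   0.87  1.45 -1.17] 0.0
75 pre 2e-06 1 [-0.78  0.79  0.17  2.1   1.18  1.29 -1.33] 0.0
75 ring 2e-06 1 [-0.61  0.8   0.15  2.13  1.36  1.24 -1.38] 0.0
```

```bash
cat > search.py <<'E'
from sim import *
import multiprocessing as mp,sys
def ev(seed):
    rng=np.random.default_rng(seed);q=bot_q.copy();ds=[]
    for c in range(NC):
        d=rng.uniform(-1,1,3);d=np.round(d/np.abs(d).max()*60);
        M=fk(q,X,Sg)[1]
        ds.append(d.tolist())
        for i in range(8):
            q=row(q,d,0,.6,.01)
            p=fk(q,X,Sg)[0]
            if p[2]<.5 or np.hypot(*p[:2])<.35:return None
    z=fk(q,X,Sg)[1].as_matrix()[:,2];tilt=np.degrees(np.arccos(-z[2]));az=np.degrees(np.arctan2(z[1],z[0]))
    return (abs(az+72)*.8+2*max(0,52-tilt)+max(0,tilt-65)+5*(max(0,abs(q[2])-1)),ds,q)
if __name__=="__main__":
    NC=int(sys.argv[1]);bot_q=np.clip(np.array(eval(sys.argv[2])),LO,HI)
    import time;t=time.time();out=[]
    with mp.Pool() as pool:
        for r in pool.imap_unordered(ev,range(int(sys.argv[3]))):
            if r:out.append(r)
            if time.time()-t>150:break
        pool.terminate()
    out.sort(key=lambda r:r[0]);print(len(out),time.time()-t)
    for c,ds,q in out[:6]:print(round(c,1),ds,*show(q))
E
nproc; OMP_NUM_THREADS=1 python3 search.py 2 "[0.168,0.157,1.348,1.41,-0.519,1.303,1.835]" 1500
```

```text
4
584 134.44291377067566
0.3 [[-38.0, 60.0, -42.0], [-24.0, 47.0, -60.0]] [-0.228 -0.578  1.15 ] tilt 61.9 az -71.6 xjaw [0.96 0.26 0.11] q [ 2.43  0.38 -0.95  0.19 -0.13  1.72  1.8 ]
0.4 [[-60.0, 55.0, -28.0], [7.0, 60.0, 58.0]] [ 0.128 -1.187  0.682] tilt 57.0 az -71.5 xjaw [0.96 0.26 0.09] q [ 1.48  1.02 -0.25  0.19 -0.02  0.97  1.68]
0.4 [[-60.0, 48.0, 0.0], [-26.0, 46.0, -60.0]] [-0.282 -0.774  0.995] tilt 53.2 az -72.5 xjaw [0.97 0.24 0.08] q [ 2.17  0.59 -0.66  0.19 -0.08  1.63  1.92]
0.4 [[-60.0, 48.0, 10.0], [-31.0, 60.0, 13.0]] [-0.143 -1.156  0.658] tilt 53.4 az -72.5 xjaw [0.97 0.24 0.08] q [ 1.77  1.03 -0.44  0.19 -0.03  1.1   1.92]
0.6 [[-14.0, 13.0, -60.0], [-57.0, 60.0, -55.0]] [-0.349 -0.557  1.101] tilt 60.3 az -72.1 xjaw [0.96 0.24 0.11] q [ 2.61  0.48 -1.1   0.19 -0.07  1.77  1.91]
0.6 [[-28.0, 60.0, -60.0], [-53.0, 60.0, 8.0]] [-0.248 -0.921  0.978] tilt 64.0 az -72.8 xjaw [0.96 0.24 0.11] q [ 2.04  0.7  -0.67  0.19 -0.05  1.32  1.9 ]
```

Emit:
{"name": "jog_arm", "arguments": {"targets": [{"fingers": 0,"tx": -60,"ty": 55,"tz": -28,"spin": 0},{"fingers": 0,"tx": -60,"ty": 55,"tz": -28,"spin": 0},{"fingers": 0,"tx": -60,"ty": 55,"tz": -28,"spin": 0},{"fingers": 0,"tx": -60,"ty": 55,"tz": -28,"spin": 0},{"fingers": 0,"tx": -60,"ty": 55,"tz": -28,"spin": 0},{"fingers": 0,"tx": -60,"ty": 55,"tz": -28,"spin": 0},{"fingers": 0,"tx": -60,"ty": 55,"tz": -28,"spin": 0},{"fingers": 0,"tx": -60,"ty": 55,"tz": -28,"spin": 0}]}}

```text
time_s: 5.7
tool_pos: [-0.0535, -0.8617, 0.8191]
orientation: [2.597, 0.365, 0.432]
contact_force: [2.2, 0.1, 1.1]
opening: 0.0858
```

Run:
```python
from sim import *
q=run(np.clip(np.array([0.168,0.157,1.348,1.41,-0.519,1.303,1.835]),LO,HI),[(-60,55,-28,0)]*8,.6);print(*show(q))
s=bot.state();q=s["qpos"];print(s["time_s"],s["tool_pos"],R.from_rotvec(s["orientation"]).as_matrix().round(3).tolist(),*show(q))
q2=run(np.clip(q,LO,HI),[(7,60,58,0)]*8,.6);print(*show(q2))
```

```text
[-0.132 -0.866  0.868] tilt 39.6 az -62.3 xjaw [0.94 0.3  0.14] q [ 1.76  0.7   0.77  0.19 -1.18  1.79  1.94]
5.7 [-0.05346649 -0.86166448  0.81910594] [[0.915, 0.177, 0.363], [0.328, -0.85, -0.413], [0.235, 0.497, -0.835]] [-0.058 -0.86   0.826] tilt 33.4 az -52.0 xjaw [0.92 0.32 0.21] q [ 1.65  0.75  1.17  0.19 -1.53  1.93  1.87]
[ 0.209 -1.177  0.582] tilt 49.0 az -64.1 xjaw [0.94 0.29 0.17] q [ 1.42  1.09 -0.24  0.19 -0.05  1.05  1.63]
```

```bash
OMP_NUM_THREADS=1 python3 search.py 1 "[1.65,0.75,1.17,0.191,-1.53,1.93,1.87]" 700
```

```text
511 47.61677289009094
0.1 [[-38.0, 60.0, -42.0]] [-0.275 -0.82   0.972] tilt 54.0 az -71.9 xjaw [0.97 0.23 0.12] q [ 2.12  0.63 -0.6   0.19 -0.11  1.57  1.89]
0.2 [[-34.0, 60.0, -50.0]] [-0.265 -0.777  1.007] tilt 54.5 az -71.8 xjaw [0.97 0.23 0.12] q [ 2.15  0.58 -0.63  0.19 -0.12  1.61  1.87]
0.2 [[-44.0, 60.0, -31.0]] [-0.29  -0.878  0.92 ] tilt 53.4 az -72.2 xjaw [0.97 0.22 0.11] q [ 2.09  0.71 -0.58  0.19 -0.1   1.51  1.92]
0.4 [[-28.0, 60.0, -60.0]] [-0.246 -0.72   1.049] tilt 55.3 az -71.5 xjaw [0.96 0.23 0.12] q [ 2.2   0.51 -0.68  0.19 -0.13  1.66  1.84]
0.5 [[-32.0, 60.0, -48.0]] [-0.25  -0.786  1.004] tilt 54.2 az -71.4 xjaw [0.96 0.23 0.12] q [ 2.12  0.58 -0.62  0.19 -0.12  1.61  1.86]
0.7 [[-33.0, 60.0, -42.0]] [-0.246 -0.818  0.982] tilt 53.7 az -71.2 xjaw [0.96 0.23 0.12] q [ 2.09  0.62 -0.59  0.19 -0.11  1.58  1.86]
```

Emit:
{"name": "jog_arm", "arguments": {"targets": [{"fingers": 0,"tx": -38,"ty": 60,"tz": -42,"spin": 0},{"fingers": 0,"tx": -38,"ty": 60,"tz": -42,"spin": 0},{"fingers": 0,"tx": -38,"ty": 60,"tz": -42,"spin": 0},{"fingers": 0,"tx": -38,"ty": 60,"tz": -42,"spin": 0},{"fingers": 0,"tx": -38,"ty": 60,"tz": -42,"spin": 0},{"fingers": 0,"tx": -38,"ty": 60,"tz": -42,"spin": 0},{"fingers": 0,"tx": -38,"ty": 60,"tz": -42,"spin": 0},{"fingers": 0,"tx": -38,"ty": 60,"tz": -42,"spin": 0}]}}

```text
time_s: 6.7
tool_pos: [-0.208, -0.8419, 0.9109]
orientation: [2.315, 0.268, 0.353]
contact_force: [0.3, 0.3, 0.0]
opening: 0.0853
```

```bash
cat >> st.py <<'E'
z=R.from_rotvec(s["orientation"]).as_matrix()[:,2];print("tilt",np.degrees(np.arccos(-z[2])).round(1),"az",np.degrees(np.arctan2(z[1],z[0])).round(1),"F",s["contact_force"].round(1),"open",round(s["opening"],4))
E
python3 st.py
```

```text
6.7 [ 1.872  0.681  1.017  0.187 -1.533  1.75   1.988] [-0.208  -0.8419  0.9109]
[[ 0.94   0.085  0.331]
 [ 0.297 -0.685 -0.665]
 [ 0.171  0.723 -0.669]]
tilt 48.0 az -63.5 F [0.3 0.3 0. ] open 0.0853
```

Run:
```python
from sim import *
q=np.clip(bot.state()["qpos"],LO,HI)
for d in([-38,60,-42],[-38,60,0],[-38,60,30],[-60,30,0],[-60,60,-30],[-60,50,30],[-60,10,-60]):
  for n in(4,8):
    print(d,n,*show(run(q,[(*d,0)]*n,.6)))
```

```text
[-38, 60, -42] 4 [-0.309 -0.788  1.014] tilt 58.5 az -74.7 xjaw [0.97 0.21 0.08] q [ 2.14  0.59 -0.08  0.19 -0.65  1.56  1.99]
[-38, 60, -42] 8 [-0.395 -0.692  1.107] tilt 69.0 az -81.0 xjaw [0.99 0.14 0.05] q [ 2.43  0.54 -0.83  0.19 -0.14  1.46  1.97]
[-38, 60, 0] 4 [-0.275 -0.909  0.935] tilt 57.5 az -74.1 xjaw [0.97 0.22 0.09] q [ 2.    0.7  -0.08  0.19 -0.55  1.43  1.98]
[-38, 60, 0] 8 [-0.34  -0.927  0.979] tilt 67.3 az -80.2 xjaw [0.99 0.15 0.05] q [ 2.11  0.73 -0.62  0.19 -0.09  1.23  1.96]
[-38, 60, 30] 4 [-0.247 -0.99   0.872] tilt 57.2 az -73.9 xjaw [0.97 0.22 0.09] q [ 1.92  0.79 -0.08  0.19 -0.5   1.33  1.97]
[-38, 60, 30] 8 [-0.289 -1.07   0.864] tilt 67.5 az -80.3 xjaw [0.99 0.15 0.05] q [ 1.96  0.88 -0.54  0.19 -0.06  1.04  1.96]
[-60, 30, 0] 4 [-0.374 -0.891  0.874] tilt 54.7 az -73.1 xjaw [0.97 0.23 0.09] q [ 2.12  0.76 -0.08  0.19 -0.62  1.48  2.09]
[-60, 30, 0] 8 [-0.515 -0.901  0.844] tilt 62.0 az -79.8 xjaw [0.99 0.15 0.05] q [ 2.29  0.86 -0.68  0.19 -0.13  1.3   2.17]
[-60, 60, -30] 4 [-0.366 -0.828  0.968] tilt 59.1 az -75.8 xjaw [0.98 0.2  0.07] q [ 2.17  0.66 -0.08  0.19 -0.66  1.5   2.05]
[-60, 60, -30] 8 [-0.499 -0.756  1.033] tilt 70.2 az -83.8 xjaw [0.99 0.1  0.03] q [ 2.44  0.67 -0.83  0.19 -0.11  1.35  2.08]
[-60, 50, 30] 4 [-0.325 -0.986  0.835] tilt 57.0 az -74.5 xjaw [0.97 0.21 0.08] q [ 2.01  0.83 -0.08  0.19 -0.56  1.33  2.06]
[-60, 50, 30] 8 [-0.428 -1.056  0.794] tilt 67.0 az -82.4 xjaw [0.99 0.12 0.03] q [ 2.1   0.96 -0.64  0.19 -0.07  1.03  2.1 ]
[-60, 10, -60] 4 [-0.443 -0.691  0.963] tilt 54.2 az -72.9 xjaw [0.97 0.23 0.09] q [ 2.38  0.63 -0.08  0.19 -0.78  1.73  2.14]
[-60, 10, -60] 8 [-0.605 -0.553  0.972] tilt 60.3 az -80.8 xjaw [0.99 0.14 0.04] q [ 2.69  0.66 -0.19  0.19 -0.85  1.72  2.29]
```

Emit:
{"name": "jog_arm", "arguments": {"targets": [{"fingers": 0,"tx": -38,"ty": 60,"tz": 0,"spin": 0},{"fingers": 0,"tx": -38,"ty": 60,"tz": 0,"spin": 0},{"fingers": 0,"tx": -38,"ty": 60,"tz": 0,"spin": 0},{"fingers": 0,"tx": -38,"ty": 60,"tz": 0,"spin": 0},{"fingers": 0,"tx": -38,"ty": 60,"tz": 0,"spin": 0},{"fingers": 0,"tx": -38,"ty": 60,"tz": 0,"spin": 0},{"fingers": 0,"tx": 20,"ty": -55,"tz": 20,"spin": 0},{"fingers": 0,"tx": 20,"ty": -55,"tz": 20,"spin": 0}]}}

```text
time_s: 7.7
tool_pos: [-0.2594, -0.9054, 0.855]
orientation: [2.095, 0.18, 0.257]
contact_force: [-0.1, -1.6, 2.8]
opening: 0.0854
```

```bash
python3 st.py
```

```text
7.7 [ 1.622  0.612  1.052  0.738 -1.45   1.38   2.375] [-0.2594 -0.9054  0.855 ]
[[ 0.967  0.024  0.255]
 [ 0.231 -0.51  -0.829]
 [ 0.11   0.86  -0.498]]
tilt 60.1 az -72.9 F [-0.1 -1.6  2.8] open 0.0854
```

Tilt is now 60° at azimuth -72.9°, which is what I wanted. Next I'll plan the trip round to the fork.

```bash
cat > path.py <<'E'
from sim import *
def plan(wps,spin=0,step=50,q=None,verbose=True):
    s=bot.state();q=np.clip(s["qpos"],LO,HI) if q is None else q
    M=R.from_rotvec(s["orientation"])*R.from_euler("z",spin);p=s["tool_pos"];i=0
    for w in wps:
        w=np.array(w);d=w-p;n=int(np.ceil(np.linalg.norm(d)*1000/step));t=M.inv().apply(d)*1000/n
        print("to",w.round(3),n,"rows of",t.round(1))
        for k in range(n):q=row(q,t,0,.6,.01)
        if verbose:print("   ",*show(q))
        p=w
E
python3 - <<'E'
from path import *
plan([(.3,-.7,.75),(.6,-.3,.65),(.55,.15,.5),(.4535,.293,.3),(.4535,.293,.212)],-.127)
s=bot.state();print((R.from_rotvec(s["orientation"])*R.from_euler("z",-.127)).as_matrix().round(3))
E
```

```text
to [ 0.3  -0.7   0.75] 13 rows of [45.8 -8.2  1.9]
    [ 0.299 -0.747  0.799] tilt 60.1 az -76.2 xjaw [0.98 0.2  0.06] q [ 0.02  0.26  1.36  1.43 -0.38  0.6   1.59]
to [ 0.6  -0.3   0.65] 11 rows of [ 36.8 -21.2 -18.7]
    [ 0.641 -0.377  0.726] tilt 60.0 az -76.1 xjaw [0.98 0.2  0.06] q [-0.74  0.36  1.28  1.47  0.53  0.88  0.35]
to [0.55 0.15 0.5 ] 10 rows of [  8.4 -35.2 -31.1]
    [0.642 0.077 0.584] tilt 60.0 az -76.1 xjaw [0.98 0.2  0.06] q [-1.33  0.65  1.26  1.5   0.44  1.29 -0.12]
to [0.454 0.293 0.3  ] 6 rows of [ -8.4 -42.6  -7.3]
    [0.571 0.232 0.382] tilt 60.0 az -76.1 xjaw [0.98 0.2  0.06] q [-1.48  0.88  1.12  1.62  0.27  1.28 -0.4 ]
to [0.454 0.293 0.212] 2 rows of [ -0.  -38.2  21.9]
    [0.576 0.233 0.294] tilt 60.0 az -76.1 xjaw [0.98 0.2  0.06] q [-1.45  0.98  1.06  1.66  0.21  1.18 -0.47]
[[ 0.956  0.146  0.255]
 [ 0.294 -0.476 -0.829]
 [ 0.     0.867 -0.498]]
```

Emit:
{"name": "jog_arm", "arguments": {"targets": [{"fingers": 0,"tx": 0,"ty": 0,"tz": 0,"spin": -0.127},{"fingers": 0,"tx": 30,"ty": -15,"tz": 5,"spin": 0},{"fingers": 0,"tx": 40,"ty": -10,"tz": 2,"spin": 0},{"fingers": 0,"tx": 46,"ty": -8,"tz": 2,"spin": 0},{"fingers": 0,"tx": 46,"ty": -8,"tz": 2,"spin": 0},{"fingers": 0,"tx": 46,"ty": -8,"tz": 2,"spin": 0},{"fingers": 0,"tx": 46,"ty": -8,"tz": 2,"spin": 0},{"fingers": 0,"tx": 46,"ty": -8,"tz": 2,"spin": 0}]}}

```text
time_s: 8.7
tool_pos: [0.0251, -0.8003, 0.7934]
orientation: [2.074, 0.31, 0.187]
contact_force: [0.8, 0.1, -0.1]
opening: 0.0852
```

```bash
python3 st.py
python3 - <<'E'
from path import *
plan([(.3,-.7,.75),(.6,-.3,.65),(.55,.15,.5),(.4535,.293,.3),(.4535,.293,.212)])
E
```

```text
8.7 [ 0.638  0.278  1.319  1.396 -1.022  0.881  2.464] [ 0.0251 -0.8003  0.7934]
[[ 0.955  0.142  0.259]
 [ 0.295 -0.476 -0.828]
 [ 0.005  0.868 -0.497]]
tilt 60.2 az -72.6 F [ 0.8  0.1 -0.1] open 0.0852
to [ 0.3  -0.7   0.75] 6 rows of [48.7 -7.7  1.6]
    [ 0.272 -0.717  0.74 ] tilt 60.1 az -75.9 xjaw [ 0.96  0.27 -0.04] q [-0.14  0.09  1.36  1.63 -0.01  0.44  1.47]
to [ 0.6  -0.3   0.65] 11 rows of [ 36.7 -21.3 -18.5]
    [ 0.584 -0.343  0.626] tilt 59.5 az -75.7 xjaw [ 0.96  0.27 -0.04] q [-0.62  0.12  0.85  1.76  1.01  0.96  0.03]
to [0.55 0.15 0.5 ] 10 rows of [  8.4 -35.2 -31.1]
    [0.539 0.108 0.478] tilt 59.5 az -75.7 xjaw [ 0.96  0.27 -0.04] q [-1.13  0.37  0.54  1.79  0.8   1.46 -0.55]
to [0.454 0.293 0.3  ] 6 rows of [ -8.5 -42.6  -7.3]
    [0.437 0.253 0.282] tilt 59.5 az -75.7 xjaw [ 0.96  0.27 -0.04] q [-1.29  0.65  0.41  1.85  0.58  1.39 -0.9 ]
to [0.454 0.293 0.212] 2 rows of [ -0.2 -38.2  21.9]
    [0.433 0.253 0.195] tilt 59.5 az -75.7 xjaw [ 0.96  0.27 -0.04] q [-1.28  0.78  0.39  1.87  0.56  1.27 -0.99]
```

Emit:
{"name": "jog_arm", "arguments": {"targets": [{"fingers": 0,"tx": 49,"ty": -8,"tz": 2,"spin": 0},{"fingers": 0,"tx": 49,"ty": -8,"tz": 2,"spin": 0},{"fingers": 0,"tx": 49,"ty": -8,"tz": 2,"spin": 0},{"fingers": 0,"tx": 49,"ty": -8,"tz": 2,"spin": 0},{"fingers": 0,"tx": 49,"ty": -8,"tz": 2,"spin": 0},{"fingers": 0,"tx": 49,"ty": -8,"tz": 2,"spin": 0},{"fingers": 0,"tx": 37,"ty": -21,"tz": -18,"spin": 0},{"fingers": 0,"tx": 37,"ty": -21,"tz": -18,"spin": 0}]}}

```text
time_s: 9.7
tool_pos: [0.3299, -0.6547, 0.732]
orientation: [2.111, 0.321, 0.187]
contact_force: [-0.8, -0.1, -0.6]
opening: 0.0855
```

Emit:
{"name": "jog_arm", "arguments": {"targets": [{"fingers": 0,"tx": 37,"ty": -21,"tz": -18,"spin": 0},{"fingers": 0,"tx": 37,"ty": -21,"tz": -18,"spin": 0},{"fingers": 0,"tx": 37,"ty": -21,"tz": -18,"spin": 0},{"fingers": 0,"tx": 37,"ty": -21,"tz": -18,"spin": 0},{"fingers": 0,"tx": 37,"ty": -21,"tz": -18,"spin": 0},{"fingers": 0,"tx": 37,"ty": -21,"tz": -18,"spin": 0},{"fingers": 0,"tx": 37,"ty": -21,"tz": -18,"spin": 0},{"fingers": 0,"tx": 37,"ty": -21,"tz": -18,"spin": 0}]}}

```text
time_s: 10.7
tool_pos: [0.5493, -0.3624, 0.668]
orientation: [2.114, 0.321, 0.193]
contact_force: [-0.1, -0.6, 0.1]
opening: 0.0856
```

```bash
python3 st.py
python3 - <<'E'
from path import *
plan([(.6,-.3,.65),(.55,.15,.5),(.4535,.293,.3),(.4535,.293,.212)])
E
```

```text
10.7 [-0.445  0.024  0.613  1.738  1.015  1.062  0.087] [ 0.5493 -0.3624  0.668 ]
[[ 0.953  0.152  0.262]
 [ 0.303 -0.511 -0.805]
 [ 0.011  0.846 -0.533]]
tilt 57.8 az -72.0 F [-0.1 -0.6  0.1] open 0.0856
to [ 0.6  -0.3   0.65] 2 rows of [ 33.5 -19.7 -13.7]
    [ 0.609 -0.281  0.638] tilt 57.8 az -75.3 xjaw [ 0.96  0.27 -0.04] q [-0.49  0.12  0.57  1.69  0.98  1.11  0.01]
to [0.55 0.15 0.5 ] 10 rows of [  8.7 -36.4 -29.5]
    [0.566 0.168 0.484] tilt 57.8 az -75.3 xjaw [ 0.96  0.27 -0.04] q [-0.98  0.42  0.3   1.64  0.8   1.57 -0.58]
to [0.454 0.293 0.3  ] 6 rows of [ -8.5 -42.8  -5.6]
    [0.464 0.312 0.287] tilt 57.8 az -75.3 xjaw [ 0.96  0.27 -0.04] q [-1.16  0.68  0.21  1.69  0.62  1.51 -0.93]
to [0.454 0.293 0.212] 2 rows of [ -0.5 -37.2  23.4]
    [0.461 0.311 0.199] tilt 57.8 az -75.3 xjaw [ 0.96  0.27 -0.04] q [-1.15  0.8   0.2   1.73  0.61  1.39 -1.02]
```

Emit:
{"name": "jog_arm", "arguments": {"targets": [{"fingers": 0,"tx": 20,"ty": -30,"tz": -25,"spin": 0},{"fingers": 0,"tx": 10,"ty": -38,"tz": -31,"spin": 0},{"fingers": 0,"tx": 10,"ty": -38,"tz": -31,"spin": 0},{"fingers": 0,"tx": 10,"ty": -38,"tz": -31,"spin": 0},{"fingers": 0,"tx": 10,"ty": -38,"tz": -31,"spin": 0},{"fingers": 0,"tx": 10,"ty": -38,"tz": -31,"spin": 0},{"fingers": 0,"tx": 10,"ty": -38,"tz": -31,"spin": 0},{"fingers": 0,"tx": 10,"ty": -38,"tz": -31,"spin": 0}]}}

```text
time_s: 11.7
tool_pos: [0.5257, 0.0122, 0.5461]
orientation: [2.119, 0.322, 0.192]
contact_force: [0.6, 0.4, -0.9]
opening: 0.0853
```

Emit:
{"name": "jog_arm", "arguments": {"targets": [{"fingers": 0,"tx": 8,"ty": -38,"tz": -31,"spin": 0},{"fingers": 0,"tx": 8,"ty": -38,"tz": -31,"spin": 0},{"fingers": 0,"tx": 0,"ty": -38,"tz": -31,"spin": 0},{"fingers": 0,"tx": 0,"ty": -38,"tz": -31,"spin": 0},{"fingers": 0,"tx": 0,"ty": -30,"tz": -20,"spin": 0},{"fingers": 0,"tx": -5,"ty": -30,"tz": -10,"spin": 0},{"fingers": 0,"tx": -5,"ty": -20,"tz": 0,"spin": 0},{"fingers": 0,"tx": 0,"ty": 0,"tz": 0,"spin": 0}]}}

```text
time_s: 12.7
tool_pos: [0.454, 0.2548, 0.4304]
orientation: [2.115, 0.326, 0.186]
contact_force: [0.8, 0.4, 0.8]
opening: 0.0854
```

```bash
python3 st.py
python3 - <<'E'
from path import *
plan([(.4535,.293,.212)],step=45)
im,d=bot.read_camera("scene");cv2.imwrite("pics/s1.png",im[...,::-1]);np.savez("scene1.npz",im=im,d=d)
im,d=bot.read_camera("top");cv2.imwrite("pics/t1.png",im[...,::-1]);np.savez("top1.npz",im=im,d=d)
E
```

```text
12.7 [-1.094  0.411  0.124  1.79   0.693  1.663 -0.861] [0.454  0.2548 0.4304]
[[ 0.953  0.158  0.259]
 [ 0.304 -0.51  -0.805]
 [ 0.005  0.845 -0.534]]
tilt 57.7 az -72.1 F [0.8 0.4 0.8] open 0.0854
to [0.454 0.293 0.212] 5 rows of [  2.  -40.8  17.1]
    [0.419 0.278 0.2  ] tilt 57.7 az -75.5 xjaw [ 0.96  0.28 -0.04] q [-1.11  0.73  0.1   1.85  0.65  1.38 -1.12]
```

View pics/s1.png

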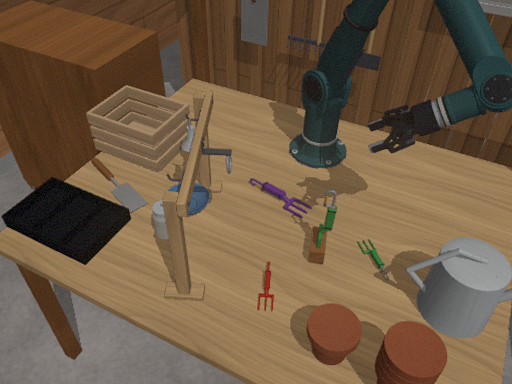

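The scene view shows the tilted gripper at (400,130), above and behind the fork at (330,215), pointing to the robot's right. The watering can is at (460,290), so I'll check its clearance and refine the fork's pose.

```bash
cat > fork.py <<'E'
from h import *
from scipy.optimize import least_squares
def edt(sc):
    # known hook/handle outline points in the fork frame (mm)
    pass
E
python3 - <<'E'
from h import *
from path import R as _R
D0=np.load("top0.npz");D1=np.load("scene0.npz")
A=np.vstack([cloud("top",D0["d"])[D0["d"]>0],cloud("scene",D1["d"])[D1["d"]>0]])
A=A[(A[:,2]>.03)&(A[:,2]<.6)&(A[:,1]>.3)&(A[:,1]<.85)&(A[:,0]>.15)&(A[:,0]<.9)]
s=bot.state();z=_R.from_rotvec(s["orientation"]).as_matrix()[:,2]
G=np.array([.479,.210,.162]);b=(A-G)@(-z);r=np.linalg.norm(A-G+np.outer(b,z),axis=1)
for lo in range(0,600,60):
    m=(b>lo/1000)&(b<lo/1000+.06)
    if m.any():i=np.argmin(np.where(m,r,9));print(lo,r[i].round(3),A[i].round(3))
# handle top / hook points in candidate fork frame
yaw=np.radians(-73.6);ex=np.array([np.cos(yaw),np.sin(yaw)]);ey=np.array([-ex[1],ex[0]])
for n,D in(("scene",D1),("top",D0)):
    P=cloud(n,D["d"]);m=(D["d"]>0)&(abs(P[...,0]-.479)<.05)&(abs(P[...,1]-.208)<.05)&(P[...,2]>.1)
    Q=P[m];X=(Q[:,:2]-[.4797,.2075])@ex*1000;Y=(Q[:,:2]-[.4797,.2075])@ey*1000;Z=Q[:,2]*1000-12
    for lo,hi in((100,140),(140,176),(176,186),(192,215),(215,235),(240,260)):
        k=(Z>lo)&(Z<hi)
        if k.any():print(n,lo,hi,k.sum(),"x",np.percentile(X[k],[4,50,96]).round(1),"y",np.percentile(Y[k],[4,50,96]).round(1))
E
```

```text
0 0.266 [0.716 0.32  0.111]
60 0.196 [0.453 0.366 0.031]
120 0.184 [0.541 0.453 0.145]
180 0.176 [0.526 0.5   0.191]
240 0.151 [0.471 0.519 0.203]
300 0.154 [0.445 0.544 0.207]
360 0.19 [0.422 0.611 0.204]
scene 100 140 81 x [-13.4  -1.6   9. ] y [ 4.7 10.8 14.3]
scene 140 176 78 x [-14.4  -3.3   7.5] y [ 6.8 10.5 14.3]
scene 176 186 40 x [-16.1  -6.6   7.5] y [-8.9  8.6 13.3]
scene 192 215 34 x [-7.7 12.3 20.7] y [-1.9  2.   6.2]
scene 215 235 29 x [-9.7 -3.3 19.6] y [-1.7  1.8  4.3]
scene 240 260 28 x [-6.6  5.1 17.8] y [-2.9  1.9  4.9]
top 100 140 26 x [-9.7  6.1  7.7] y [-13.5 -11.    2.5]
top 140 176 24 x [-12.4   1.9   6.5] y [-13.2 -12.5  -0.9]
top 176 186 28 x [-17.7  -5.8   4.9] y [-12.8  -9.1  -0.2]
top 192 215 21 x [-5.  11.6 19. ] y [-5.2 -2.6  3.2]
top 215 235 9 x [-9.  -4.7 18.1] y [-5.  -3.9  0.2]
top 240 260 32 x [-8.3  4.  15.1] y [-5.  -1.7  2.6]
```

Emit:
{"name": "jog_arm", "arguments": {"targets": [{"fingers": 0,"tx": 2,"ty": -41,"tz": 17,"spin": 0},{"fingers": 0,"tx": 2,"ty": -41,"tz": 17,"spin": 0},{"fingers": 0,"tx": 2,"ty": -41,"tz": 17,"spin": 0},{"fingers": 0,"tx": 2,"ty": -41,"tz": 17,"spin": 0},{"fingers": 0,"tx": 2,"ty": -41,"tz": 17,"spin": 0},{"fingers": 0,"tx": 0,"ty": 0,"tz": 0,"spin": 0},{"fingers": 0,"tx": 0,"ty": 0,"tz": 0,"spin": 0},{"fingers": 0,"tx": 0,"ty": 0,"tz": 0,"spin": 0}]}}

```text
time_s: 13.8
tool_pos: [0.4544, 0.2933, 0.2145]
orientation: [2.117, 0.321, 0.189]
contact_force: [0.3, -0.4, 0.6]
opening: 0.0858
```

```bash
python3 st.py
cat > delta.py <<'E'
from h import *
import sys
s=bot.state();M=R.from_rotvec(s["orientation"]).as_matrix();z=M[:,2]
G=np.array(eval(sys.argv[1]))
print("tool-frame mm to TCP target",(M.T@(G-s["tool_pos"])*1000).round(1))
E
python3 delta.py "[.479,.210,.162]+.019*z"
```

```text
13.8 [-1.101  0.708  0.097  1.865  0.661  1.385 -1.114] [0.4544 0.2933 0.2145]
[[ 0.953  0.154  0.259]
 [ 0.301 -0.513 -0.804]
 [ 0.009  0.845 -0.535]]
tilt 57.6 az -72.1 F [ 0.3 -0.4  0.6] open 0.0858
tool-frame mm to TCP target [ -2.1   2.1 120.4]
```

Emit:
{"name": "jog_arm", "arguments": {"targets": [{"fingers": 0,"tx": -2,"ty": 2,"tz": 35,"spin": 0},{"fingers": 0,"tx": 0,"ty": 0,"tz": 35,"spin": 0},{"fingers": 0,"tx": 0,"ty": 0,"tz": 30,"spin": 0},{"fingers": 0,"tx": 0,"ty": 0,"tz": 20,"spin": 0},{"fingers": 0,"tx": 0,"ty": 0,"tz": 0,"spin": 0},{"fingers": 200,"tx": 0,"ty": 0,"tz": 0,"spin": 0},{"fingers": 255,"tx": 0,"ty": 0,"tz": 0,"spin": 0},{"fingers": 255,"tx": 0,"ty": 0,"tz": 0,"spin": 0}]}}

```text
time_s: 14.8
tool_pos: [0.4829, 0.1962, 0.15]
orientation: [2.116, 0.325, 0.188]
contact_force: [0.3, -0.3, -1.1]
opening: 0.0324
```

```bash
python3 st.py; python3 delta.py "[.479,.210,.162]+.019*z"
python3 - <<'E'
from h import *
im,d=bot.read_camera("scene");np.savez("scene2.npz",im=im,d=d)
a=cv2.resize(im[110:270,270:430],(560,560),interpolation=cv2.INTER_CUBIC);cv2.imwrite("pics/s2.png",a[...,::-1])
E
```

```text
14.8 [-1.007  0.765  0.139  2.016  0.777  1.17  -1.193] [0.4829 0.1962 0.15  ]
[[ 0.953  0.157  0.26 ]
 [ 0.304 -0.511 -0.804]
 [ 0.006  0.845 -0.535]]
tilt 57.7 az -72.1 F [ 0.3 -0.3 -1.1] open 0.0324
tool-frame mm to TCP target [0.6 2.4 0.5]
```

View pics/s2.png

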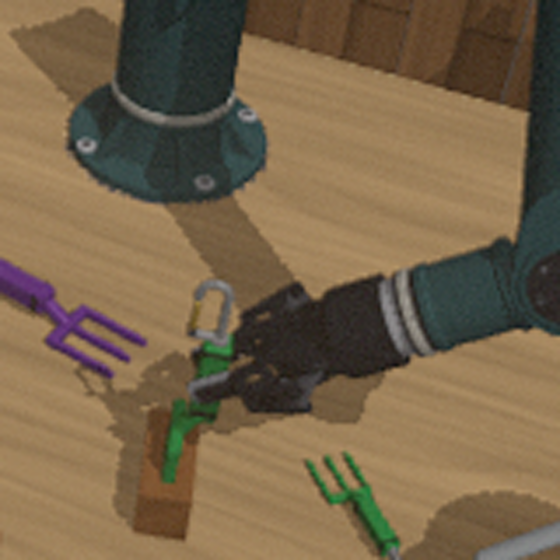

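The close-up shows the fingers around the green handle just below the hook, with the tilted body well clear of the hook. I'll finish closing and lift straight up.

Emit:
{"name": "jog_arm", "arguments": {"targets": [{"fingers": 255,"tx": 0,"ty": 0,"tz": 0,"spin": 0},{"fingers": 255,"tx": 0,"ty": 0,"tz": 0,"spin": 0},{"fingers": 255,"tx": 0,"ty": 4,"tz": -3,"spin": 0},{"fingers": 255,"tx": 0,"ty": 12,"tz": -8,"spin": 0},{"fingers": 255,"tx": 0,"ty": 13,"tz": -8,"spin": 0},{"fingers": 255,"tx": 0,"ty": 13,"tz": -8,"spin": 0},{"fingers": 255,"tx": 0,"ty": 13,"tz": -8,"spin": 0},{"fingers": 255,"tx": 0,"ty": 13,"tz": -8,"spin": 0}]}}

```text
time_s: 15.85
tool_pos: [0.4824, 0.1949, 0.2316]
orientation: [2.115, 0.324, 0.187]
contact_force: [0.8, 0.5, -0.2]
opening: 0.0231
```

```bash
python3 st.py
python3 - <<'E'
from h import *
for n in("scene","top"):
    im,d=bot.read_camera(n);np.savez(n+"3.npz",im=im,d=d)
    if n=="scene":
        a=cv2.resize(im[130:270,250:390],(560,560),interpolation=cv2.INTER_CUBIC);cv2.imwrite("pics/s3.png",a[...,::-1])
E
```

```text
15.85 [-1.011  0.634  0.145  1.999  0.756  1.28  -1.087] [0.4824 0.1949 0.2316]
[[ 0.953  0.157  0.259]
 [ 0.302 -0.511 -0.805]
 [ 0.006  0.845 -0.534]]
tilt 57.7 az -72.2 F [ 0.8  0.5 -0.2] open 0.0231
```

View pics/s3.png

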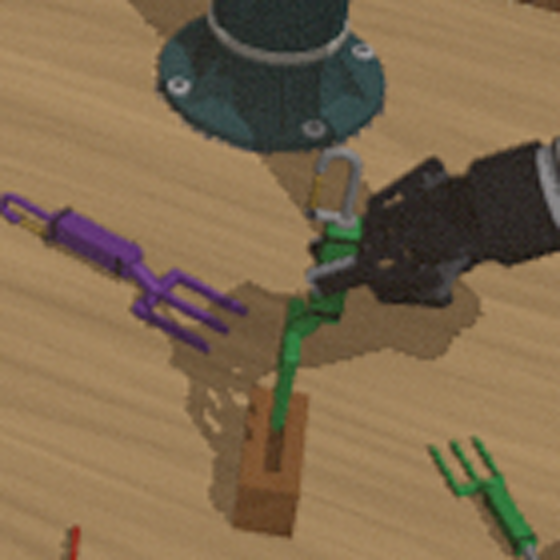

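The picture shows the fork out of the block and held upright in the fingers. I'll measure the hook relative to the TCP, and the ring's bar.

```bash
cat > hook.py <<'E'
from ring import *
def hook(tag):
    s=bot.state();M=R.from_rotvec(s["orientation"]).as_matrix();z=M[:,2];g=s["tool_pos"]-.019*z
    az=np.arctan2(z[1],z[0]);ex=np.array([np.cos(az),np.sin(az)]);ey=np.array([-ex[1],ex[0]])
    for n in("scene","top"):
        D=np.load(f"{n}{tag}.npz");P=cloud(n,D["d"]);V=cv2.cvtColor(D["im"],cv2.COLOR_RGB2HSV)
        m=(D["d"]>0)&(abs(P[...,0]-g[0])<.06)&(abs(P[...,1]-g[1])<.06)
        Q=P[m]-g;X=Q[:,:2]@ex*1000;Y=Q[:,:2]@ey*1000;Z=Q[:,2]*1000
        k=(Z>39)&(X>-15)&(X<45)&(abs(Y)<15);print(n,"hook z top",np.percentile(Z[k],[90,97,99]).round(1),k.sum())
        for lo,hi in((45,60),(60,75),(75,90),(88,102)):
            j=k&(Z>lo)&(Z<hi)
            if j.sum()>2:
                b=j&(X<11);c=j&(X>=11)
                print("  z",lo,hi,"back x",np.percentile(X[b],[10,50,90]).round(1) if b.any() else "","front x",np.percentile(X[c],[10,50,90]).round(1) if c.any() else "","y",np.percentile(Y[j],[5,50,95]).round(1))
    return g
E
python3 - <<'E'
from hook import *
print("grasp pt",hook(3).round(4))
for n in("scene","top"):ringstat(n,np.load(n+"3.npz")["d"])
E
```

```text
scene hook z top [ 96.9  99.6 101.8] 135
  z 45 60 back x [-3.4 -0.5  2.4] front x [20.4 22.9 24.3] y [-3.1  1.4  4.2]
  z 60 75 back x [-3.8 -1.1  1.3] front x [19.3 20.5 23.1] y [-2.2  1.5  6.5]
  z 75 90 back x [-4.9 -1.9  1. ] front x [18.6 21.2 22.4] y [-1.5  0.2  2.3]
  z 88 102 back x [-2.7  2.7  8. ] front x [12.4 17.  20.7] y [-3.5  0.9  4.7]
top hook z top [ 99.5 100.9 101.3] 103
  z 45 60 back x [-1.5  1.   8. ] front x [13.8 21.6 22.9] y [-4.8 -3.1  0.9]
  z 60 75 back x [-2.5 -0.3  0.4] front x [20.5 22.1 22.7] y [-4.6 -3.3 -0.9]
  z 75 90 back x [-3.4 -2.4 -1.3] front x [20.2 21.7 22.9] y [-5.2 -4.5 -1.5]
  z 88 102 back x [-4.4  3.4  8.7] front x [12.8 17.3 20.2] y [-5.2 -2.   1.9]
grasp pt [0.478  0.2105 0.2423]
scene batten x [0.0757 0.0878 0.1172] y [-0.241  0.25 ]
 arm x [-0.0036  0.0595] y [-0.0106  0.0133] 160
  z 0.287 23 x [-0.003  -0.      0.0038] y [-0.0174 -0.0053  0.0208]
  z 0.299 21 x [-0.0013  0.0009  0.0042] y [-0.0241 -0.0181  0.0286]
  z 0.311 14 x [0.0011 0.0042 0.0073] y [-0.0244  0.026   0.0305]
  z 0.323 17 x [0.0015 0.0045 0.0072] y [0.0184 0.0249 0.0311]
  z 0.335 19 x [0.0016 0.0051 0.0119] y [0.0068 0.0106 0.0218]
top batten x [0.0743 0.0861 0.1161] y [-0.246  0.245]
 arm x [-0.0052  0.0588] y [-0.0104  0.0107] 255
  z 0.275 3 x [-0.0033 -0.003  -0.0025] y [-0.0063 -0.0012  0.0009]
  z 0.287 38 x [-0.0039 -0.0011  0.0028] y [-0.0139  0.0032  0.0184]
  z 0.299 17 x [-0.0028 -0.0011  0.0016] y [-0.0226  0.0196  0.0271]
  z 0.311 8 x [-0.0018  0.0001  0.0031] y [-0.0284 -0.0266  0.0265]
  z 0.323 27 x [-0.0006  0.0018  0.0067] y [-0.0249 -0.0164  0.0251]
  z 0.335 18 x [0.0008 0.0043 0.0334] y [-0.0168 -0.0104  0.0179]
```

```bash
cat > stage.py <<'E'
from ring import *
import sys
B=toworld([-.0018,.001,.281])
def rel(verbose=True):
    s=bot.state();M=R.from_rotvec(s["orientation"]).as_matrix();z=M[:,2];g=s["tool_pos"]-.019*z
    az=np.arctan2(z[1],z[0]);ex=np.r_[np.cos(az),np.sin(az),0];ey=np.array([-ex[1],ex[0],0])
    mouth=g+.0245*ex-.001*ey+np.r_[0,0,.0695]
    d=B-mouth
    if verbose:
        print("t",s["time_s"].__round__(2),"bar minus mouth along ex,ey,z mm",np.round([d@ex*1000,d@ey*1000,d[2]*1000],1),"F ex,ey,z",np.round([s["contact_force"]@ex,s["contact_force"]@ey,s["contact_force"][2]],1))
    return M,ex,ey,d
def need(gap,dz=0,n=1):
    M,ex,ey,d=rel();w=ex*(d@ex-(.004+gap))+ey*(d@ey)+np.r_[0,0,d[2]+dz]
    print("tool mm/row over",n,(M.T@w*1000/n).round(1))
if __name__=="__main__":
    print(B);need(float(sys.argv[1]),float(sys.argv[2]),int(sys.argv[3]))
E
python3 stage.py .025 0 7
python3 - <<'E'
from ring import *
for n in("scene","top"):
    D=np.load(n+"3.npz");P=torail(cloud(n,D["d"]))
    m=(D["d"]>0)&(abs(P[...,1])<.009)&(P[...,0]>0)&(P[...,0]<.055)&(P[...,2]>.335)&(P[...,2]<.36);print(n,"arm top z",np.percentile(P[m][:,2],[25,50,75]).round(4))
    m=(D["d"]>0)&(abs(P[...,1])<.2)&(abs(P[...,0]-.086)<.007)&(P[...,2]>.37)&(P[...,2]<.4);print("batten top z",np.percentile(P[m][:,2],[25,50,75]).round(4))
    m=(D["d"]>0)&(abs(P[...,1])<.006)&(abs(P[...,0])<.02)&(P[...,2]>.27)&(P[...,2]<.3);print("bar z",np.sort(P[m][:,2]).round(4),np.median(P[m][:,0]).round(4))
E
```

```text
[ 0.55818142 -0.07094888  0.281     ]
t 15.95 bar minus mouth along ex,ey,z mm [267.9  -9.2 -30.8] F ex,ey,z [-0.2  0.8 -1. ]
tool mm/row over 7 [-1.2 14.6 31.2]
scene arm top z [0.3464 0.3476 0.3488]
batten top z [0.3844 0.3854 0.3863]
bar z [0.2846 0.2849 0.2853 0.2854 0.2863 0.2872 0.2879] -0.0003
top arm top z [0.3446 0.3455 0.3465]
batten top z [0.3826 0.3836 0.3846]
bar z [0.2805 0.2807 0.2813 0.2814 0.2831 0.2844 0.2848 0.2848 0.2852 0.2855
 0.2861 0.2862 0.2867 0.2876] -0.0011
```

Emit:
{"name": "jog_arm", "arguments": {"targets": [{"fingers": 255,"tx": -1,"ty": 10,"tz": 22,"spin": 0},{"fingers": 255,"tx": -1,"ty": 17,"tz": 36,"spin": 0},{"fingers": 255,"tx": -1,"ty": 17,"tz": 36,"spin": 0},{"fingers": 255,"tx": -1,"ty": 17,"tz": 36,"spin": 0},{"fingers": 255,"tx": -1,"ty": 17,"tz": 36,"spin": 0},{"fingers": 255,"tx": -2,"ty": 15,"tz": 30,"spin": 0},{"fingers": 255,"tx": -1,"ty": 8,"tz": 18,"spin": 0},{"fingers": 255,"tx": 0,"ty": 0,"tz": 0,"spin": 0}]}}

```text
time_s: 16.95
tool_pos: [0.5451, -0.0335, 0.2013]
orientation: [2.114, 0.322, 0.183]
contact_force: [-0.1, 0.3, -1.5]
opening: 0.023
```

```bash
python3 st.py;python3 - <<'E'
from hook import *
for n in("scene","top"):
    im,d=bot.read_camera(n);np.savez(n+"4.npz",im=im,d=d)
    a=im[110:220,170:300] if n=="scene" else im[120:220,220:340]
    cv2.imwrite(f"pics/{n}4.png",cv2.resize(a,None,fx=5,fy=5,interpolation=cv2.INTER_CUBIC)[...,::-1])
import stage
stage.need(.004)
print(hook(4))
for n in("scene","top"):ringstat(n,np.load(n+"4.npz")["d"])
E
```

```text
16.95 [-0.737  0.638  0.297  2.204  1.107  0.946 -1.141] [ 0.5451 -0.0335  0.2013]
[[ 0.954  0.156  0.255]
 [ 0.299 -0.509 -0.807]
 [ 0.004  0.846 -0.533]]
tilt 57.8 az -72.4 F [-0.1  0.3 -1.5] open 0.023
t 17.05 bar minus mouth along ex,ey,z mm [34.1 -0.1  0.4] F ex,ey,z [-0.4 -0.4 -2.3]
tool mm/row over 1 [ 0.  14.3 21.9]
scene hook z top [ 97.4  99.7 101.1] 131
  z 45 60 back x [-2.4  0.2  2.4] front x [15.2 22.4 25.5] y [-4.2  0.6  5. ]
  z 60 75 back x [-2.9 -0.1  2.5] front x [22.2 23.6 25.7] y [-2.  -0.4  2.7]
  z 75 90 back x [-2.9 -0.5  2.4] front x [20.3 22.5 25.4] y [-4.1  0.1  2.8]
  z 88 102 back x [-1.1  3.1  8.8] front x [12.7 19.5 23.5] y [-5.4 -0.6  3.5]
top hook z top [ 98.6 100.  101. ] 81
  z 45 60 back x [-5.4 -3.2  0.3] front x [18.5 20.4 23. ] y [-5.5 -3.3 -1.3]
  z 60 75 back x [-6.2 -3.4  0.3] front x [17.6 18.5 19.3] y [-4.8 -3.7 -2. ]
  z 75 90 back x [-6.6 -4.9 -3.4] front x [18.8 20.4 22. ] y [-5.5 -2.3  0.5]
  z 88 102 back x [-3.3  2.6  8.6] front x [12.2 16.8 21.2] y [-5.3 -2.   1.9]
[ 0.54119622 -0.01484482  0.21111643]
scene batten x [0.0755 0.0875 0
[... 287 characters left out ...]
26 x [-0.0487 -0.0185  0.0072] y [-0.0219  0.0068  0.0293]
  z 0.323 17 x [0.0016 0.0043 0.0072] y [0.0185 0.0239 0.0294]
  z 0.335 19 x [0.002  0.0054 0.0151] y [0.005  0.012  0.0195]
top batten x [0.0743 0.0862 0.1164] y [-0.246  0.246]
 arm x [-0.0051  0.0589] y [-0.0105  0.0107] 251
  z 0.275 3 x [-0.0427 -0.041  -0.0078] y [-0.0028  0.0014  0.0039]
  z 0.287 42 x [-0.0039 -0.0012  0.0029] y [-0.0138  0.0024  0.019 ]
  z 0.299 21 x [-0.0404 -0.0016  0.0019] y [-0.0216  0.0063  0.0263]
  z 0.311 19 x [-0.048  -0.0421  0.0019] y [-0.0278  0.0027  0.0246]
  z 0.323 26 x [-0.0006  0.0027  0.0076] y [-0.0251 -0.0138  0.0251]
  z 0.335 17 x [-0.0007  0.0039  0.0111] y [-0.017  -0.0106  0.0191]
```

View pics/scene4.png

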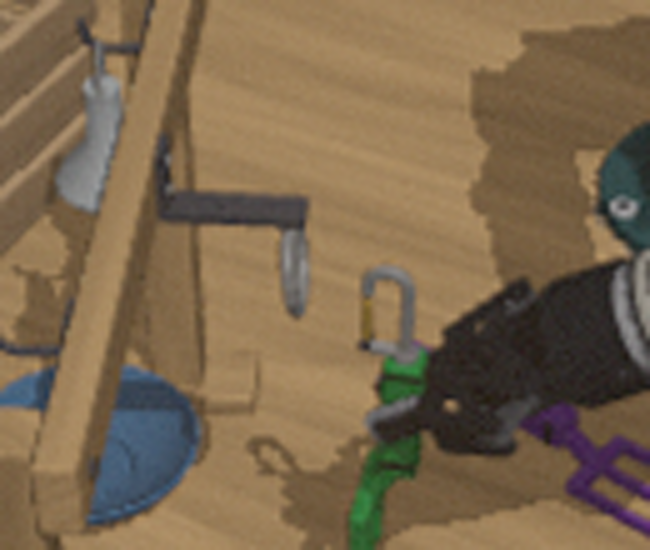

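Scene crop: the hook at (388,310) has its gate at (367,320), facing the ring, whose lowest bar is at (295,310). Heights match. I'll close most of the gap, then creep while watching the force.

Emit:
{"name": "jog_arm", "arguments": {"targets": [{"fingers": 255,"tx": 0,"ty": 2.8,"tz": 4.2,"spin": 0},{"fingers": 255,"tx": 0,"ty": 2.8,"tz": 4.2,"spin": 0},{"fingers": 255,"tx": 0,"ty": 2.7,"tz": 4.2,"spin": 0},{"fingers": 255,"tx": 0,"ty": 2.7,"tz": 4.2,"spin": 0},{"fingers": 255,"tx": 0,"ty": 2,"tz": 3,"spin": 0},{"fingers": 255,"tx": 0,"ty": 1,"tz": 1.7,"spin": 0},{"fingers": 255,"tx": 0,"ty": 0,"tz": 0,"spin": 0},{"fingers": 255,"tx": 0,"ty": 0,"tz": 0,"spin": 0}]}}

```text
time_s: 18.05
tool_pos: [0.5538, -0.0555, 0.2018]
orientation: [2.115, 0.325, 0.187]
contact_force: [-0.3, -0.7, -1.8]
opening: 0.0228
```

```bash
cat > f.py <<'E'
import stage,numpy as np
from h import *
M,ex,ey,d=stage.rel(False);F=[]
for i in range(4):
    im,dd=bot.read_camera("scene");F.append(bot.state()["contact_force"])
stage.rel();F=np.array(F);print("F ex,ey,z mean",np.round([ (F@ex).mean(),(F@ey).mean(),F[:,2].mean()],1),"std",F.std(0).round(1))
E
python3 f.py
```

```text
t 18.25 bar minus mouth along ex,ey,z mm [ 7.6  0.5 -0.5] F ex,ey,z [-1.5  0.7 -1.7]
F ex,ey,z mean [-0.5  0.3 -1.2] std [0.3 0.6 0.3]
```

Emit:
{"name": "jog_arm", "arguments": {"targets": [{"fingers": 255,"tx": 0,"ty": 0.5,"tz": 0.9,"spin": 0},{"fingers": 255,"tx": 0,"ty": 0.5,"tz": 0.9,"spin": 0},{"fingers": 255,"tx": 0,"ty": 0.5,"tz": 0.9,"spin": 0},{"fingers": 255,"tx": 0,"ty": 0.5,"tz": 0.9,"spin": 0},{"fingers": 255,"tx": 0,"ty": 0.5,"tz": 0.9,"spin": 0},{"fingers": 255,"tx": 0,"ty": 0.5,"tz": 0.9,"spin": 0},{"fingers": 255,"tx": 0,"ty": 0.5,"tz": 0.9,"spin": 0},{"fingers": 255,"tx": 0,"ty": 0.5,"tz": 0.9,"spin": 0}]}}

```text
time_s: 19.25
tool_pos: [0.5562, -0.0632, 0.2013]
orientation: [2.115, 0.325, 0.187]
contact_force: [-1.1, 1.8, -0.6]
opening: 0.0232
```

```bash
python3 f.py
```

```text
t 19.45 bar minus mouth along ex,ey,z mm [-0.5  0.5  0.1] F ex,ey,z [-1.9  0.4 -1.2]
F ex,ey,z mean [-2.1  0.2 -0.5] std [0.6 0.2 0.4]
```

Force along the push is about 2 N after some 4 mm of travel, so the gate is yielding. Continuing.

Emit:
{"name": "jog_arm", "arguments": {"targets": [{"fingers": 255,"tx": 0,"ty": 0.5,"tz": 0.9,"spin": 0},{"fingers": 255,"tx": 0,"ty": 0.5,"tz": 0.9,"spin": 0},{"fingers": 255,"tx": 0,"ty": 0.5,"tz": 0.9,"spin": 0},{"fingers": 255,"tx": 0,"ty": 0.5,"tz": 0.9,"spin": 0},{"fingers": 255,"tx": 0,"ty": 0.5,"tz": 0.9,"spin": 0},{"fingers": 255,"tx": 0,"ty": 0.5,"tz": 0.9,"spin": 0},{"fingers": 255,"tx": 0,"ty": 0.5,"tz": 0.9,"spin": 0},{"fingers": 255,"tx": 0,"ty": 0.5,"tz": 0.9,"spin": 0}]}}

```text
time_s: 20.45
tool_pos: [0.5588, -0.0712, 0.2008]
orientation: [2.115, 0.325, 0.187]
contact_force: [-0.9, 3.1, -0.8]
opening: 0.0231
```

```bash
python3 f.py
```

```text
t 20.65 bar minus mouth along ex,ey,z mm [-8.9  0.5  0.6] F ex,ey,z [-2.9 -0.3 -1.9]
F ex,ey,z mean [-2.9 -0.1 -1.6] std [0.4 0.5 0.3]
```

Emit:
{"name": "jog_arm", "arguments": {"targets": [{"fingers": 255,"tx": 0,"ty": 0.5,"tz": 0.6,"spin": 0},{"fingers": 255,"tx": 0,"ty": 0.5,"tz": 0.6,"spin": 0},{"fingers": 255,"tx": 0,"ty": 0.4,"tz": 0.6,"spin": 0},{"fingers": 255,"tx": 0,"ty": 0.4,"tz": 0.6,"spin": 0},{"fingers": 255,"tx": 0,"ty": 0,"tz": 0,"spin": 0},{"fingers": 255,"tx": 0,"ty": 0,"tz": 0,"spin": 0},{"fingers": 255,"tx": 0,"ty": 0,"tz": 0,"spin": 0},{"fingers": 255,"tx": 0,"ty": 0,"tz": 0,"spin": 0}]}}

```text
time_s: 21.65
tool_pos: [0.5596, -0.0742, 0.2011]
orientation: [2.115, 0.324, 0.186]
contact_force: [-0.9, 3.0, -1.8]
opening: 0.0237
```

```bash
python3 f.py
```

```text
t 21.85 bar minus mouth along ex,ey,z mm [-11.9   0.6   0.3] F ex,ey,z [-2.3  0.1 -2.5]
F ex,ey,z mean [-3.3 -0.2 -1.6] std [0.4 0.5 0.7]
```

Emit:
{"name": "jog_arm", "arguments": {"targets": [{"fingers": 255,"tx": 0,"ty": 0.25,"tz": 0.4,"spin": 0},{"fingers": 255,"tx": 0,"ty": 0.25,"tz": 0.4,"spin": 0},{"fingers": 255,"tx": 0,"ty": 0.25,"tz": 0.4,"spin": 0},{"fingers": 255,"tx": 0,"ty": 0.25,"tz": 0.4,"spin": 0},{"fingers": 255,"tx": 0,"ty": 0,"tz": 0,"spin": 0},{"fingers": 255,"tx": 0,"ty": 0,"tz": 0,"spin": 0},{"fingers": 255,"tx": 0,"ty": 0,"tz": 0,"spin": 0},{"fingers": 255,"tx": 0,"ty": 0,"tz": 0,"spin": 0}]}}

```text
time_s: 22.85
tool_pos: [0.5602, -0.076, 0.2011]
orientation: [2.115, 0.324, 0.187]
contact_force: [-1.3, 3.0, -0.7]
opening: 0.0234
```

```bash
python3 f.py
```

```text
t 23.05 bar minus mouth along ex,ey,z mm [-13.8   0.6   0.2] F ex,ey,z [-3.4 -1.  -2. ]
F ex,ey,z mean [-3.6 -0.3 -1.8] std [0.4 0.4 0.7]
```

Emit:
{"name": "jog_arm", "arguments": {"targets": [{"fingers": 255,"tx": 0,"ty": 0.25,"tz": 0.4,"spin": 0},{"fingers": 255,"tx": 0,"ty": 0.25,"tz": 0.4,"spin": 0},{"fingers": 255,"tx": 0,"ty": 0.25,"tz": 0.4,"spin": 0},{"fingers": 255,"tx": 0,"ty": 0,"tz": 0,"spin": 0},{"fingers": 255,"tx": 0,"ty": 0,"tz": 0,"spin": 0},{"fingers": 255,"tx": 0,"ty": 0,"tz": 0,"spin": 0},{"fingers": 255,"tx": 0,"ty": 0,"tz": 0,"spin": 0},{"fingers": 255,"tx": 0,"ty": 0,"tz": 0,"spin": 0}]}}

```text
time_s: 24.05
tool_pos: [0.5606, -0.0773, 0.2011]
orientation: [2.115, 0.324, 0.186]
contact_force: [-0.3, 3.5, -2.0]
opening: 0.0232
```

```bash
python3 f.py
python3 - <<'E'
from h import *
im,d=bot.read_camera("scene");np.savez("scene5.npz",im=im,d=d)
im2,d2=bot.read_camera("top");np.savez("top5.npz",im=im2,d=d2)
a=cv2.resize(im[145:190,205:255],(500,450),interpolation=cv2.INTER_CUBIC);b=cv2.resize(im2[135:180,262:292],(300,450),interpolation=cv2.INTER_CUBIC)
cv2.imwrite("pics/s5.png",np.hstack([a,b])[...,::-1])
E
```

```text
t 24.25 bar minus mouth along ex,ey,z mm [-15.2   0.6   0.3] F ex,ey,z [-3.2 -0.2 -2.2]
F ex,ey,z mean [-3.2 -0.1 -2.6] std [0.3 0.  0.6]
```

View pics/s5.png

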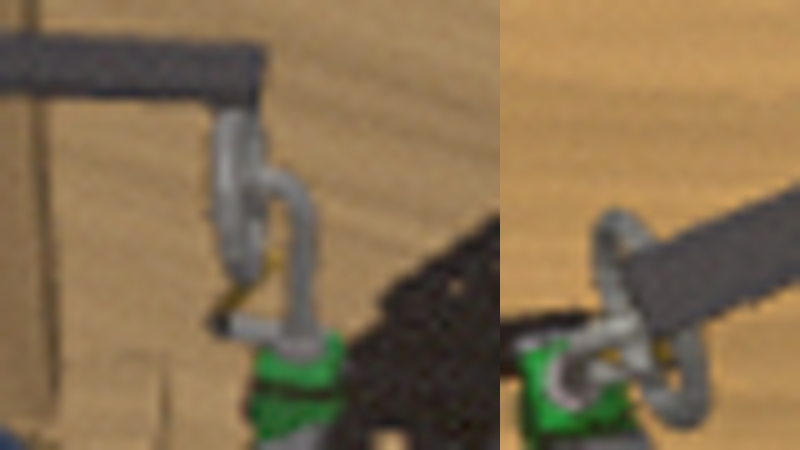

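The crop shows the gate swung well in, from its hinge at (220,320) to its tip at (276,253). The bar, at (243,275), is past the outer face but seems a millimetre or two short of the stop. I'll push a little further.

Emit:
{"name": "jog_arm", "arguments": {"targets": [{"fingers": 255,"tx": 0,"ty": 0.25,"tz": 0.4,"spin": 0},{"fingers": 255,"tx": 0,"ty": 0.25,"tz": 0.4,"spin": 0},{"fingers": 255,"tx": 0,"ty": 0.25,"tz": 0.4,"spin": 0},{"fingers": 255,"tx": 0,"ty": 0,"tz": 0,"spin": 0},{"fingers": 255,"tx": 0,"ty": 0,"tz": 0,"spin": 0},{"fingers": 255,"tx": 0,"ty": 0,"tz": 0,"spin": 0},{"fingers": 255,"tx": 0,"ty": 0,"tz": 0,"spin": 0},{"fingers": 255,"tx": 0,"ty": 0,"tz": 0,"spin": 0}]}}

```text
time_s: 25.35
tool_pos: [0.5611, -0.0787, 0.2011]
orientation: [2.115, 0.324, 0.186]
contact_force: [-0.8, 3.8, -2.5]
opening: 0.0234
```

```bash
python3 f.py
```

```text
t 25.55 bar minus mouth along ex,ey,z mm [-16.7   0.6   0.3] F ex,ey,z [-3.4 -0.5 -2.3]
F ex,ey,z mean [-3.7 -0.  -2.3] std [0.4 0.3 0.4]
```

Emit:
{"name": "jog_arm", "arguments": {"targets": [{"fingers": 255,"tx": 0,"ty": 0.2,"tz": 0.3,"spin": 0},{"fingers": 255,"tx": 0,"ty": 0.2,"tz": 0.3,"spin": 0},{"fingers": 255,"tx": 0,"ty": 0.2,"tz": 0.3,"spin": 0},{"fingers": 255,"tx": 0,"ty": 0,"tz": 0,"spin": 0},{"fingers": 255,"tx": 0,"ty": 0,"tz": 0,"spin": 0},{"fingers": 255,"tx": 0,"ty": 0,"tz": 0,"spin": 0},{"fingers": 255,"tx": 0,"ty": 0,"tz": 0,"spin": 0},{"fingers": 255,"tx": 0,"ty": 0,"tz": 0,"spin": 0}]}}

```text
time_s: 26.55
tool_pos: [0.5614, -0.0794, 0.201]
orientation: [2.115, 0.325, 0.187]
contact_force: [-1.7, 4.6, -1.9]
opening: 0.0233
```

```bash
python3 f.py
python3 - <<'E'
from h import *
im,d=bot.read_camera("scene")
cv2.imwrite("pics/s6.png",cv2.resize(im[145:190,205:255],(600,540),interpolation=cv2.INTER_CUBIC)[...,::-1])
E
```

```text
t 26.75 bar minus mouth along ex,ey,z mm [-17.4   0.6   0.4] F ex,ey,z [-5.5 -0.4 -2.4]
F ex,ey,z mean [-5.1 -0.4 -2.4] std [0.1 0.6 0.3]
```

View pics/s6.png

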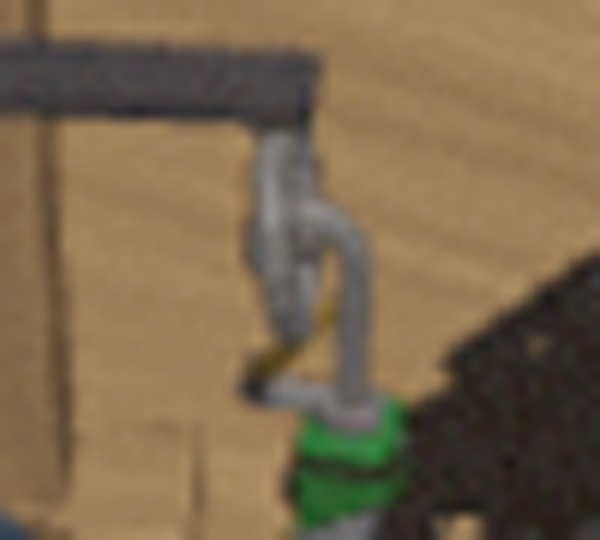

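The force rose to about 5 N within 0.7 mm and the crop shows the gate tip at the hook's back, so this is the stop. Now I'll lower the hook gently.

Emit:
{"name": "jog_arm", "arguments": {"targets": [{"fingers": 255,"tx": 0,"ty": -0.5,"tz": 0.3,"spin": 0},{"fingers": 255,"tx": 0,"ty": -0.5,"tz": 0.3,"spin": 0},{"fingers": 255,"tx": 0,"ty": -0.5,"tz": 0.3,"spin": 0},{"fingers": 255,"tx": 0,"ty": -0.5,"tz": 0.3,"spin": 0},{"fingers": 255,"tx": 0,"ty": -0.5,"tz": 0.3,"spin": 0},{"fingers": 255,"tx": 0,"ty": -0.5,"tz": 0.3,"spin": 0},{"fingers": 255,"tx": 0,"ty": -0.5,"tz": 0.3,"spin": 0},{"fingers": 255,"tx": 0,"ty": -0.5,"tz": 0.3,"spin": 0}]}}

```text
time_s: 27.8
tool_pos: [0.5614, -0.0797, 0.1964]
orientation: [2.115, 0.324, 0.186]
contact_force: [-0.8, 3.0, -3.2]
opening: 0.0228
```

```bash
python3 f.py
```

```text
t 28.0 bar minus mouth along ex,ey,z mm [-17.6   0.7   5.3] F ex,ey,z [-2.   0.1 -5.9]
F ex,ey,z mean [-1.4  0.4 -5.4] std [0.5 0.5 0.5]
```

Emit:
{"name": "jog_arm", "arguments": {"targets": [{"fingers": 255,"tx": 0,"ty": -0.6,"tz": 0.4,"spin": 0},{"fingers": 255,"tx": 0,"ty": -0.6,"tz": 0.4,"spin": 0},{"fingers": 255,"tx": 0,"ty": -0.6,"tz": 0.4,"spin": 0},{"fingers": 255,"tx": 0,"ty": -0.6,"tz": 0.4,"spin": 0},{"fingers": 255,"tx": 0,"ty": -0.6,"tz": 0.4,"spin": 0},{"fingers": 255,"tx": 0,"ty": -0.6,"tz": 0.4,"spin": 0},{"fingers": 255,"tx": 0,"ty": -0.6,"tz": 0.4,"spin": 0},{"fingers": 255,"tx": 0,"ty": -0.6,"tz": 0.4,"spin": 0}]}}

```text
time_s: 29.0
tool_pos: [0.5615, -0.0798, 0.1907]
orientation: [2.115, 0.324, 0.187]
contact_force: [0.2, -0.2, -2.0]
opening: 0.023
```

```bash
python3 f.py
python3 - <<'E'
from h import *
im,d=bot.read_camera("scene")
cv2.imwrite("pics/s7.png",cv2.resize(im[145:190,205:255],(600,540),interpolation=cv2.INTER_CUBIC)[...,::-1])
E
```

```text
t 29.2 bar minus mouth along ex,ey,z mm [-17.8   0.6  10.6] F ex,ey,z [ 0.6  0.3 -1.9]
F ex,ey,z mean [-0.1 -0.4 -1.5] std [0.7 0.4 0.4]
```

View pics/s7.png

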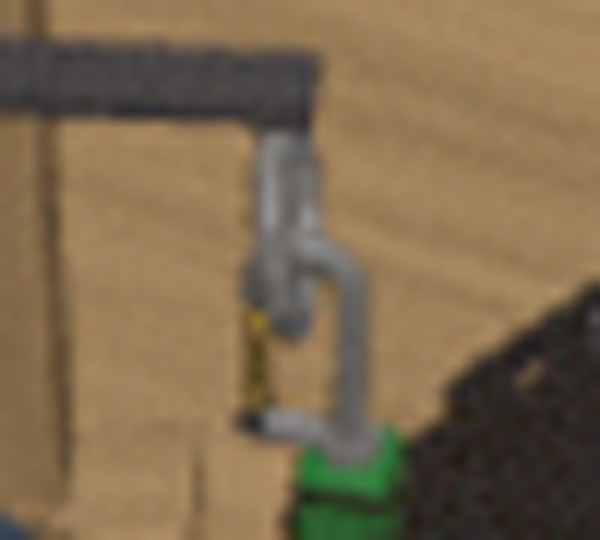

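The crop shows the brass gate upright again at (257,365), with the ring's bar at (290,320) inside the hook, and forces back to the weight alone. Now I'll lower until the ring carries the fork.

Emit:
{"name": "jog_arm", "arguments": {"targets": [{"fingers": 255,"tx": 0,"ty": -0.9,"tz": 0.6,"spin": 0},{"fingers": 255,"tx": 0,"ty": -0.9,"tz": 0.6,"spin": 0},{"fingers": 255,"tx": 0,"ty": -0.9,"tz": 0.6,"spin": 0},{"fingers": 255,"tx": 0,"ty": -0.9,"tz": 0.6,"spin": 0},{"fingers": 255,"tx": 0,"ty": -0.9,"tz": 0.6,"spin": 0},{"fingers": 255,"tx": 0,"ty": -0.5,"tz": 0.3,"spin": 0},{"fingers": 255,"tx": 0,"ty": 0,"tz": 0,"spin": 0},{"fingers": 255,"tx": 0,"ty": 0,"tz": 0,"spin": 0}]}}

```text
time_s: 30.25
tool_pos: [0.5615, -0.0799, 0.1848]
orientation: [2.115, 0.324, 0.187]
contact_force: [0.4, 0.0, -0.6]
opening: 0.023
```

```bash
python3 f.py
```

```text
t 30.45 bar minus mouth along ex,ey,z mm [-17.9   0.5  16.6] F ex,ey,z [ 0.3 -0.4 -1. ]
F ex,ey,z mean [ 0.3  0.  -1.3] std [0.5 0.3 0.4]
```

Emit:
{"name": "jog_arm", "arguments": {"targets": [{"fingers": 255,"tx": 0,"ty": -0.3,"tz": 0.2,"spin": 0},{"fingers": 255,"tx": 0,"ty": -0.3,"tz": 0.2,"spin": 0},{"fingers": 255,"tx": 0,"ty": -0.3,"tz": 0.2,"spin": 0},{"fingers": 255,"tx": 0,"ty": -0.3,"tz": 0.2,"spin": 0},{"fingers": 255,"tx": 0,"ty": -0.3,"tz": 0.2,"spin": 0},{"fingers": 255,"tx": 0,"ty": 0,"tz": 0,"spin": 0},{"fingers": 255,"tx": 0,"ty": 0,"tz": 0,"spin": 0},{"fingers": 255,"tx": 0,"ty": 0,"tz": 0,"spin": 0}]}}

```text
time_s: 31.45
tool_pos: [0.5616, -0.0799, 0.1829]
orientation: [2.115, 0.324, 0.187]
contact_force: [0.2, 0.0, -1.0]
opening: 0.0233
```

```bash
python3 f.py
```

```text
t 31.65 bar minus mouth along ex,ey,z mm [-18.    0.6  18.4] F ex,ey,z [-0.1 -0.2 -1.4]
F ex,ey,z mean [ 0.2  0.1 -1.6] std [0.3 0.1 0.3]
```

Emit:
{"name": "jog_arm", "arguments": {"targets": [{"fingers": 255,"tx": 0,"ty": -0.2,"tz": 0.15,"spin": 0},{"fingers": 255,"tx": 0,"ty": -0.2,"tz": 0.15,"spin": 0},{"fingers": 255,"tx": 0,"ty": -0.2,"tz": 0.15,"spin": 0},{"fingers": 255,"tx": 0,"ty": -0.2,"tz": 0.15,"spin": 0},{"fingers": 255,"tx": 0,"ty": -0.2,"tz": 0.15,"spin": 0},{"fingers": 255,"tx": 0,"ty": 0,"tz": 0,"spin": 0},{"fingers": 255,"tx": 0,"ty": 0,"tz": 0,"spin": 0},{"fingers": 255,"tx": 0,"ty": 0,"tz": 0,"spin": 0}]}}

```text
time_s: 32.65
tool_pos: [0.5618, -0.0803, 0.1824]
orientation: [2.113, 0.323, 0.187]
contact_force: [-0.6, 2.5, 5.2]
opening: 0.0232
```

```bash
python3 f.py
```

```text
t 32.85 bar minus mouth along ex,ey,z mm [-18.5   0.4  19. ] F ex,ey,z [-1.3 -0.5  5.1]
F ex,ey,z mean [-1.5 -0.4  5. ] std [0.4 0.2 0.5]
```

The ring now carries it, with about 6 N of upward preload. I'll ease that off by 0.4 mm and open.

Emit:
{"name": "jog_arm", "arguments": {"targets": [{"fingers": 255,"tx": 0,"ty": 0.35,"tz": -0.2,"spin": 0},{"fingers": 255,"tx": 0,"ty": 0,"tz": 0,"spin": 0},{"fingers": 180,"tx": 0,"ty": 0,"tz": 0,"spin": 0},{"fingers": 150,"tx": 0,"ty": 0,"tz": 0,"spin": 0},{"fingers": 100,"tx": 0,"ty": 0,"tz": 0,"spin": 0},{"fingers": 50,"tx": 0,"ty": 0,"tz": 0,"spin": 0},{"fingers": 0,"tx": 0,"ty": 0,"tz": 0,"spin": 0},{"fingers": 0,"tx": 0,"ty": 0,"tz": 0,"spin": 0}]}}

```text
time_s: 33.85
tool_pos: [0.5616, -0.0799, 0.1821]
orientation: [2.115, 0.324, 0.187]
contact_force: [0.1, -0.6, -0.2]
opening: 0.0855
```

Emit:
{"name": "jog_arm", "arguments": {"targets": [{"fingers": 0,"tx": 0,"ty": 0,"tz": 0,"spin": 0},{"fingers": 0,"tx": 0,"ty": 0,"tz": 0,"spin": 0},{"fingers": 0,"tx": 0,"ty": 0,"tz": -5,"spin": 0},{"fingers": 0,"tx": 0,"ty": 0,"tz": -15,"spin": 0},{"fingers": 0,"tx": 0,"ty": 0,"tz": -25,"spin": 0},{"fingers": 0,"tx": 0,"ty": 0,"tz": -30,"spin": 0},{"fingers": 0,"tx": 0,"ty": 0,"tz": -30,"spin": 0},{"fingers": 0,"tx": 0,"ty": 0,"tz": -30,"spin": 0}]}}

```text
time_s: 34.85
tool_pos: [0.526, 0.0305, 0.2551]
orientation: [2.116, 0.325, 0.187]
contact_force: [0.8, 0.6, -0.1]
opening: 0.0853
```

Emit:
{"name": "jog_arm", "arguments": {"targets": [{"fingers": 0,"tx": 0,"ty": 0,"tz": -20,"spin": 0},{"fingers": 0,"tx": 0,"ty": 0,"tz": 0,"spin": 0},{"fingers": 0,"tx": 0,"ty": 0,"tz": 0,"spin": 0},{"fingers": 0,"tx": 0,"ty": 0,"tz": 0,"spin": 0},{"fingers": 0,"tx": 0,"ty": 0,"tz": 0,"spin": 0},{"fingers": 0,"tx": 0,"ty": 0,"tz": 0,"spin": 0},{"fingers": 0,"tx": 0,"ty": 0,"tz": 0,"spin": 0},{"fingers": 0,"tx": 0,"ty": 0,"tz": 0,"spin": 0}]}}

```text
time_s: 35.85
tool_pos: [0.5215, 0.0448, 0.2648]
orientation: [2.115, 0.324, 0.186]
contact_force: [-0.3, -0.2, -0.5]
opening: 0.0856
```

```bash
python3 st.py
python3 - <<'E'
from h import *
ims=[]
for i in range(3):
    im,d=bot.read_camera("scene");ims.append(im.astype(int))
    m=cv2.inRange(cv2.cvtColor(im[140:260,190:270],cv2.COLOR_RGB2HSV),(45,110,30),(80,255,255));v,u=np.nonzero(m);print(len(u),u.mean()+190,v.mean()+140)
cv2.imwrite("pics/s8.png",cv2.resize(im[130:250,150:310],(800,600),interpolation=cv2.INTER_CUBIC)[...,::-1])
E
```

```text
35.85 [-0.854  0.527  0.247  2.139  0.937  1.13  -1.019] [0.5215 0.0448 0.2648]
[[ 0.953  0.157  0.259]
 [ 0.303 -0.51  -0.805]
 [ 0.006  0.846 -0.534]]
tilt 57.7 az -72.2 F [-0.3 -0.2 -0.5] open 0.0856
291 230.3298969072165 205.36082474226805
291 230.34364261168383 205.29553264604812
289 230.33910034602076 205.16262975778545
```

View pics/s8.png

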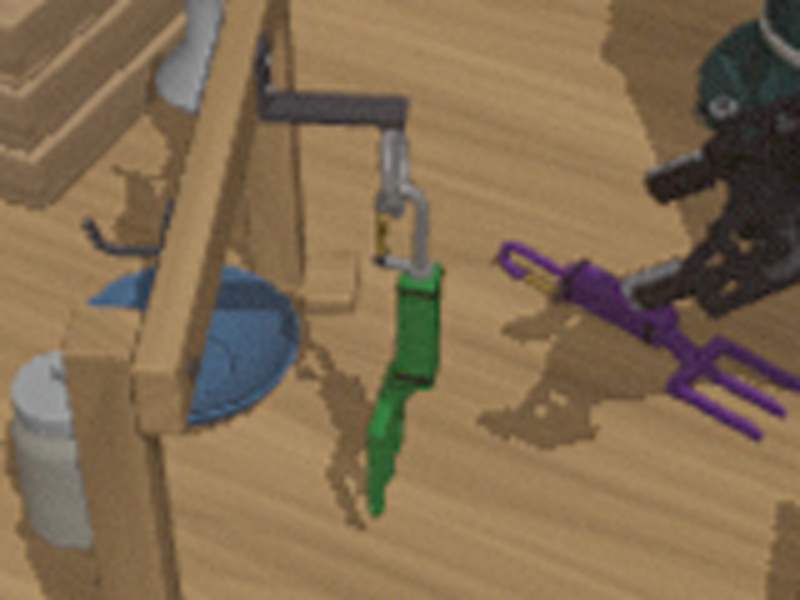

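The picture shows the fork hanging from the ring at (395,200) with the gate shut, the gripper clear, and the dish, jar and rose in place. I'll let it settle, re-check and hand in.

Emit:
{"name": "jog_arm", "arguments": {"targets": [{"fingers": 0,"tx": 0,"ty": 0,"tz": -20,"spin": 0},{"fingers": 0,"tx": 0,"ty": 0,"tz": 0,"spin": 0},{"fingers": 0,"tx": 0,"ty": 0,"tz": 0,"spin": 0},{"fingers": 0,"tx": 0,"ty": 0,"tz": 0,"spin": 0},{"fingers": 0,"tx": 0,"ty": 0,"tz": 0,"spin": 0},{"fingers": 0,"tx": 0,"ty": 0,"tz": 0,"spin": 0},{"fingers": 0,"tx": 0,"ty": 0,"tz": 0,"spin": 0},{"fingers": 0,"tx": 0,"ty": 0,"tz": 0,"spin": 0}]}}

```text
time_s: 37.0
tool_pos: [0.5163, 0.0608, 0.2755]
orientation: [2.115, 0.324, 0.186]
contact_force: [0.8, 0.1, 0.6]
opening: 0.0854
```

Run:
```python
from h import *
for i in range(3):
    im,d=bot.read_camera("scene")
    m=cv2.inRange(cv2.cvtColor(im[140:260,190:270],cv2.COLOR_RGB2HSV),(45,110,30),(80,255,255));v,u=np.nonzero(m);print(len(u),u.mean()+190,v.mean()+140)
P=cloud("scene",d)[140:260,190:270][m>0];P=P[abs(P[:,2]-np.median(P[:,2]))<.15]
top=P[P[:,2]>np.percentile(P[:,2],85)].mean(0);lo=P[(P[:,2]<np.percentile(P[:,2],60))&(P[:,2]>np.percentile(P[:,2],40))].mean(0);print("handle top/mid",top.round(3),lo.round(3))
print(bot.state()["time_s"],bot.hand_in())
```

```text
292 230.43150684931507 205.0582191780822
291 230.35395189003435 205.34364261168383
291 230.34364261168383 205.3848797250859
handle top/mid [ 0.564 -0.059  0.222] [ 0.564 -0.065  0.155]
the job is handed in; nothing more can be done
37.15 None
```

The fork now hangs from the ring by its hook with the brass gate shut, and I handed the job in at 37 s of the 51 s allowed; no verdict was reported.

**Tilting the tool:** The jog only spins the tool about its own axis, and a downward-pointing gripper would have hit the hook. I pushed against the edge of the arm's reach until the tool stood 58° from vertical, pointing along the fork's +x. One of those pushes ended with a brief 32 N reading on the force sensor, which was gone at the next reading. I took it for the joints reaching their limits rather than a contact, but did not check.

**Hanging it:**
- I gripped the handle across y and lifted it about 80 mm, clear of the block.
- I pushed the gate onto the bar until it met its stop at about 5 N.
- I lowered the hook until the gate closed and the ring took the weight. The highest reading was about 6.6 N, eased by 0.4 mm before I released the fork.

**Last checks:**
- The final picture shows the gate upright, the bar under the bow, the gripper clear, and the dish, jar and rose looking undisturbed. I judged those three by eye, not by measurement.
- The fork's image moved less than half a pixel between pictures taken more than a second apart, and its handle leans only a few degrees.

**Disagreement:** My estimate of the bar's position along the push was off by about 4 mm against the gate's actual stop. I went by force and pictures there instead.

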